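Take apart the stacked ion-mill parts onto their rest plates

TASK

The cleaned parts of the ion mill stand in one stack on the bench. Take the stack apart from the top and stand each part in the middle of the rest plate that has its outline and size: the small brass cap on the small round plate, the square block on the square plate, the steel flange on the larger round plate and the octagonal spacer on the octagonal plate. Keep every part upright all the time, set it down without dropping it, and leave all four standing on their plates; which way they are turned does not matter.

Things in the scene. Friction and masses are not known exactly. Their poses are not given: they have to be found in the camera images.
- cap_mid (a point): Gun cap: plain brass cylinder, 26 mm in diameter, 44 mm high, 0.09 to 0.16 kg, at the top of the stack at the start. Its point is at the centre, half-way up (22 mm above its underside); z points up along its axis.
- block_mid (a point): Port block: square aluminium block, 38 x 38 mm (sides along its x and y axes), 44 mm high, 0.1 to 0.2 kg, second from the top, under the cap. Its point is at the centre, half-way up (22 mm above its underside); z points up along its axis.
- flange_mid (a point): Flange: round steel cylinder, 54 mm in diameter, 44 mm high, 0.28 to 0.5 kg, third from the top, under the block. Its point is at the centre, half-way up (22 mm above its underside); z points up along its axis.
- spacer_mid (a point): Spacer: octagonal white-painted block, 66 mm across flats (its x axis is square to one pair of flats, the others follow every 45 degrees), 44 mm high, 0.27 to 0.47 kg, at the bottom, standing on the bench. Its point is at the centre, half-way up (22 mm above its underside); z points up along its axis. The parts rest loosely, within about 3 mm of centre; fingers reaching below a part's underside would hit the wider one under it
- plate_small: Smallest rest plate: round, 52 mm in diameter, inlay 26 mm in diameter; the place of the gun cap. Fixed flat aluminium plate on the bench, 6 mm thick, no rim; the flush dark inlay shows the outline of the part. Origin: centre of the underside, 6 mm below the top; z up.
- plate_square: Square rest plate: 66 x 66 mm, inlay 38 x 38 mm; the place of the port block. Fixed flat aluminium plate on the bench, 6 mm thick, no rim; the flush dark inlay shows the outline of the part. Origin: centre of the underside, 6 mm below the top; z up.
- plate_round: Larger round rest plate: 80 mm in diameter, inlay 54 mm in diameter; the place of the flange. Fixed flat aluminium plate on the bench, 6 mm thick, no rim; the flush dark inlay shows the outline of the part. Origin: centre of the underside, 6 mm below the top; z up.
- plate_oct: Octagonal rest plate: 92 mm across flats, inlay 66 mm across flats; the place of the spacer. Fixed flat aluminium plate on the bench, 6 mm thick, no rim; the flush dark inlay shows the outline of the part. Origin: centre of the underside, 6 mm below the top; z up. Stack and plates stand at least 0.14 m apart, centre to centre, arranged anew every time.
Not all that is in view belongs to the job. Leave any purple look-alike of the plate_square alone.

How it is judged:
By the outcome, as a careful person would: the job done as asked, in the order asked, and still so for the second after the job is handed in, with the robot touching nothing.
It also fails if it takes over 133 s, if anything falls off the work surface, if the arm or the gripper's body presses on something with over 40 N, if the wrist force passes 120 N, or if a joint passes its speed limit or range.

ROBOT

A 6-joint arm with a two-finger parallel gripper is mounted at the origin on the work surface. World frame = base frame: x ahead of the robot, y to its left, z up, the work surface at z = 0. Lengths are in m, angles in rad, forces in N, time in s.
With the tool pointing down it reaches from about 0.35 to 0.975 m from the base axis. Payload 4.9 kg.
Tool frame: the origin (TCP) lies at the very end of the fingers, on their centre line; the grasp point (between the pads) lies 19 mm behind it; y points along the fingers, z is the direction in which the jaws open and shut, and the axes are right-handed (so a half turn about y gives the same grasp; the last joint's range is limited). The gripper opens to 85 mm and grips with 20 to 120 N. Pads are 22 mm wide; open, the fingers measure 114 mm over their backs; the gripper's body (76 mm by 85 mm) begins 54 mm behind the grasp point. The pads swing forward as they close: fully open they stand 13 mm farther back than shut.
Start: joints at [-1.385, 0.053, 1.613, -0, 1.476, -0.119], TCP at [0.188, -0.596, 0.231] pointing down, gripper open.
Joint ranges: [-3.01, 3.01], [-1.01, 2.22], [0.06, 2.58], [-1.02, 4.17], [0.09, 2.62], [-3.14, 3.14]. Speed limits (rad/s): [2.57, 2.57, 3.14, 3.14, 3.14, 3.14].

INTERFACE

Orientations are given as a rotation vector (axis times angle).
In Python, from station import ctrl gives the robot as it stands.
- The arm moves only by the tool arm_command, never from a script. Its argument "steps" is a list of rows, each a list of 3 entries, a list of its own where there are three numbers: the shift along the tool's x, y, z in m, then the turn, a rotation vector about the tool's x, y, z in degrees, then the opening, from 0 (shut) to 1 (fully open). In form: [[[dx, dy, dz], [ax, ay, az], gripper], ...]. A call has 1 to 5 rows; each row is the pose to reach, as a shift and turn from the pose measured when the call began, along the tool's axes at that moment; what a row does not reach only later rows make up. A row lasts 1/10 s, in which the tool goes at most 50 mm and 8.59 degrees, less where a joint would pass 70% of its speed; a pose out of reach is approached as far as the arm can. A call with a gripper value outside its range is refused whole. The fingers move at their own pace and stop on an object; "force" is the grip in N (left out, the last holds). Time passes only in rows, so rows that repeat a pose let the fingers close. It gives the time, the measured TCP pose, the force and the opening at its end, in the units of the state.
- ctrl.get_obs(): the state, without advancing time (a new reading comes with each control period).
- ctrl.get_image(name): name is "scene" or "top" or "wrist"; returns a dict with "img" (420x560x3 uint8, red, green, blue), "camera_matrix" (3x3 intrinsics, pixels), "world_from_camera" (4x4, takes a point from camera to world coordinates). Camera axes: x right, y up, looking along -z (the intrinsics and any distortion apply to the point x, -y, -z); pixel columns grow to the right and rows downward; lengths in m; the calibration is good to about 2 mm. The wrist camera is an equidistant fisheye: a pixel r from the principal point sees the ray r / f radians off the axis. A picture is of the moment at which its call begins. There is no depth.
- ctrl.finish_job(): hands the job in, once; it reports no verdict.
Trained networks look in a picture, given as the dict that the camera call returned (one of the last four; its "shot" number tells which), for a name from the list of things; names that differ only in an ending like _2 or _b are one class to them, and where a whole thing is asked for, a point or a joint stands for the part that bears it (a point fixed in the world has none). Each returns a list of dicts, best first, with "confidence" (0 to 1); they miss things now and then, are a little off and sometimes report something else, mostly with a low value. They report only what shows in the picture. A call takes as long as a camera call. They do not tell look-alikes from the thing itself.
- ctrl.boxes_of(picture, name): "position" ([row, column] in pixels, amid what is visible of it).
The state is a dict: "t": time; "q": joint angles; "dq": joint speeds; "effort": joint torques, N m; "tool_pos": TCP position; "tool_rot": TCP orientation; "contact_force": force on the tool from outside, world axes, zero at the start; "wrist_torque": the same for the moment, N m; "opening": finger opening in m.
Only numpy, scipy, OpenCV 4.12 (cv2) and the standard library are available. Lean on these libraries where they do the work, as an engineer would, in place of code of your own. Each camera call takes 0.05 s, during which the arm holds its last target.

## Working session

There is one attempt and no reset: what is moved stays moved. The work goes in short steps, Python scripts to look and compute and a tool call to move; the robot and the scene stay as the last step left them, time stands still between calls to the robot, and variables do not carry over. Pictures are saved under pics/ and viewed, and the job is handed in when it is done.

Besides the shell and the picture viewer there is one more tool, called after "Call:" by a JSON object that holds its "fn" and its "kwargs". arm_command: Moves the arm, as the interface text tells. Its arguments: {"type":"object","properties":{"steps":{"type":"array"},"force":{"type":"number"}},"required":["steps"]}

```bash
ls; mkdir -p pics
python3 - <<'E'
from station import ctrl
import cv2
print(ctrl.get_obs())
for n in ["scene","top","wrist"]:
    p=ctrl.get_image(n); cv2.imwrite(f"pics/a_{n}.png",p["img"][:,:,::-1]); print(n,p["camera_matrix"],p["world_from_camera"],[k for k in p])
    for o in ["cap_mid","block_mid","flange_mid","spacer_mid","plate_small","plate_square","plate_round","plate_oct"]:
        print(o,[(b["position"],round(b["confidence"],2)) for b in ctrl.boxes_of(p,o)])
E
```

```text
pics
{'t': 0.0, 'q': array([-1.38501130e+00,  5.33669904e-02,  1.61431471e+00,  4.25958212e-06,
        1.47601020e+00, -1.19009265e-01]), 'dq': array([-7.63828848e-04, -2.02835921e-03, -3.87680002e-04, -1.06380822e-03,
        2.21788170e-04,  2.33736245e-05]), 'effort': array([-1.22295569e-03, -3.93682945e+01, -3.70176494e+01, -1.40619413e-04,
        7.20718337e-03,  1.50443464e-05]), 'tool_pos': array([ 0.18743853, -0.59556594,  0.23004438]), 'tool_rot': array([-0.31604021,  2.05945431, -2.05508709]), 'contact_force': array([-0.19168125,  0.03153392, -0.41355593]), 'wrist_torque': array([ 0.04774668, -0.00191126, -0.01203213]), 'opening': 0.0851826448584504}
scene [[416.30064499   0.         275.19297934]
 [  0.         416.30064499 210.96546167]
 [  0.           0.           1.        ]] [[ 0.87368436 -0.38796728  0.29352517  0.78938911]
 [ 0.48638037  0.70957509 -0.50984048 -0.51195483]
 [-0.01047672  0.58820454  0.80864433  0.90704735]
 [ 0.          0.          0.          1.        ]] ['img', 'camera_matrix', 'world_from_camera', 'shot']
cap_mid [([282.6, 160.0], 0.82)]
bloc
[... 943 characters left out ...]
42.0], 0.67)]
plate_round [([148.4, 368.2], 0.75), ([255.7, 467.3], 0.67)]
plate_oct [([154.2, 214.2], 0.63), ([271.3, 139.5], 0.43)]
wrist [[325.1922621    0.         281.26111037]
 [  0.         325.1922621  212.91096519]
 [  0.           0.           1.        ]] [[ 2.99456764e-01  9.17771942e-01  2.60807034e-01  2.53486420e-01]
 [-9.54109738e-01  2.88196325e-01  8.13479355e-02 -5.76103861e-01]
 [-5.04775899e-04 -2.73198720e-01  9.61957486e-01  3.73960595e-01]
 [ 0.00000000e+00  0.00000000e+00  0.00000000e+00  1.00000000e+00]] ['img', 'camera_matrix', 'world_from_camera', 'shot']
cap_mid []
block_mid []
flange_mid []
spacer_mid []
plate_small []
plate_square []
plate_round []
plate_oct []
```

View pics/a_scene.png

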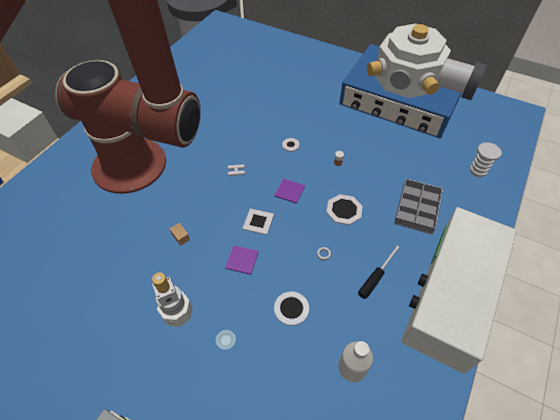

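View pics/a_top.png

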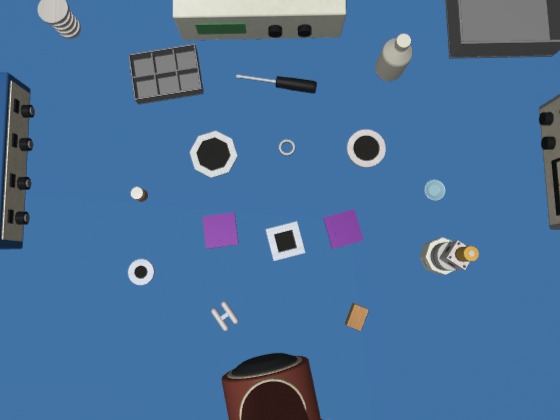

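View pics/a_wrist.png

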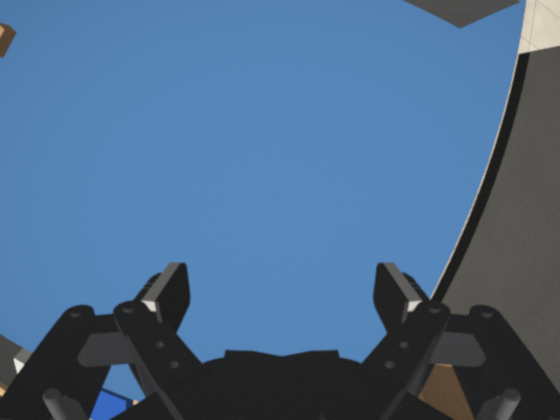

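Scene and top images: stack near top (257,445), with the cap top at (254,471). Plates in top: oct (154,214), round (148,366), square (241,285), small (272,141). The two purple squares at (230,220) and (229,343) are decoys.

```bash
cat > h.py <<'E'
from station import ctrl
import numpy as np, cv2
def ray(p,u,v):
    K=p["camera_matrix"];T=p["world_from_camera"]
    d=np.array([(u-K[0,2])/K[0,0],-(v-K[1,2])/K[1,1],-1.0])
    return T[:3,3],T[:3,:3]@d
def onz(p,u,v,z):
    o,d=ray(p,u,v); return o+d*(z-o[2])/d[2]
def proj(p,X):
    K=p["camera_matrix"];T=p["world_from_camera"]
    c=T[:3,:3].T@(np.asarray(X)-T[:3,3]); return np.array([K[0,0]*c[0]/-c[2]+K[0,2],K[1,1]*-c[1]/-c[2]+K[1,2]])
def blob(p,u,v,r,f):
    im=p["img"].astype(int); m=f(im).astype(np.uint8)
    w=np.zeros_like(m); cv2.circle(w,(int(u),int(v)),r,1,-1); m=m*w
    n,l,s,c=cv2.connectedComponentsWithStats(m)
    k=1+np.argmax(s[1:,4]); return c[k],s[k]
E
python3 - <<'E'
from h import *
pos={"top":dict(small=(141,272,8),square=(285,241,14),round=(366,148,16),oct=(214,154,20)),
"scene":dict(small=(290,145,9),square=(259,221,13),round=(291,308,16),oct=(345,209,17))}
for n in pos:
    p=ctrl.get_image(n)
    for k,(u,v,r) in pos[n].items():
        c,s=blob(p,u,v,r,lambda im:im.max(2)<60); print(n,k,c.round(1),s[2:],onz(p,*c,.006).round(4))
    m=lambda im:(im[:,:,0]>im[:,:,2]+60)&(im[:,:,1]>im[:,:,2]+30)
    s0=(471,254,12) if n=="top" else (160,282,14)
    c,s=blob(p,*s0,m);print("cap",c,s, onz(p,*c,.176).round(4))
    u,v=s0[:2]
    h=40; y0,x0=(257-h,447-h) if n=="top" else (295-h,172-h)
    cr=p["img"][y0:y0+80,x0:x0+80]; cv2.imwrite(f"pics/b_{n}.png",cv2.resize(cr,(560,560),interpolation=cv2.INTER_CUBIC)[:,:,::-1]); print(x0,y0)
E
```

```text
top small [140.2 271.4] [ 11  12 105] [0.3806 0.3003 0.006 ]
top square [284.8 240.5] [ 21  20 301] [0.4372 0.0086 0.006 ]
top round [365.8 147.5] [ 25  24 464] [ 0.6267 -0.1633  0.006 ]
top oct [212.8 153.4] [ 32  32 748] [0.6203 0.1541 0.006 ]
cap [468.66326531 253.81122449] [459 246  20  15 196] [ 0.3997 -0.2959  0.176 ]
407 217
scene small [290.2 143.8] [ 7  5 26] [0.3798 0.2979 0.006 ]
scene square [257.7 220.7] [ 16  13 138] [0.4373 0.0063 0.006 ]
scene round [291.  307.4] [ 22  21 357] [ 0.627  -0.1651  0.006 ]
scene oct [343.9 208.5] [ 24  20 351] [0.6201 0.1519 0.006 ]
cap [158.31958763 278.6185567 ] [152 273  13  13  97] [ 0.4035 -0.3027  0.176 ]
132 255
```

```bash
cd pics; python3 -c "
import cv2,numpy as np
cv2.imwrite('b.png',cv2.resize(np.hstack([cv2.imread('b_top.png'),cv2.imread('b_scene.png')]),(800,400)))"
```

```text
(no output)
```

View pics/b.png

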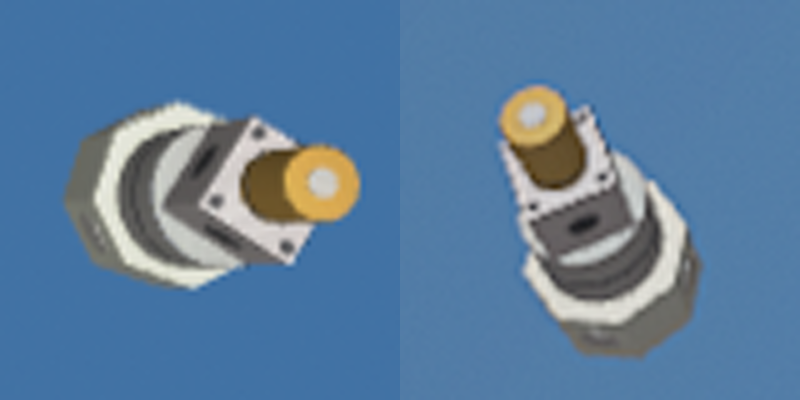

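```bash
cat >> h.py <<'E'
from scipy.spatial.transform import Rotation as Ro
def tgt(x,y,z,yaw=None):
    "needed tool-frame shift (mm) and turn (deg) to TCP x,y,z with jaw axis at yaw deg (mod 180), y straight down"
    o=ctrl.get_obs(); R=Ro.from_rotvec(o["tool_rot"]).as_matrix(); p=o["tool_pos"]
    cur=np.degrees(np.arctan2(R[1,2],R[0,2]))
    if yaw is None: yaw=cur
    yy=cur+((yaw-cur+90)%180-90)
    zt=np.array([np.cos(np.radians(yy)),np.sin(np.radians(yy)),0]); yt=np.array([0,0,-1.]); xt=np.cross(yt,zt)
    Rt=np.stack([xt,yt,zt],1); rv=Ro.from_matrix(R.T@Rt).as_rotvec(degrees=True)
    d=R.T@(np.array([x,y,z])-p)
    print("t",round(o["t"],2),"p",p.round(4),"yaw",cur.round(1),"tool_y",R[:,1].round(3),"q",o["q"].round(2),"open",round(o["opening"],4),"F",o["contact_force"].round(1))
    print("shift m",d.round(4),"len",np.linalg.norm(d).round(3),"turn",rv.round(2))
    return d,rv
E
python3 - <<'E'
from h import *
p=ctrl.get_image("top"); print(onz(p,470.9,253.1,.176),"block",onz(p,460.9,254.7,.132))
q=ctrl.get_image("scene"); print(onz(q,158.1,277.5,.176))
tgt(.40,-.30,.26,-37)
# reprojection of candidate stack outlines
E
```

```text
[ 0.40079628 -0.29969335  0.176     ] block [ 0.39941608 -0.298994    0.132     ]
[ 0.40159599 -0.30099546  0.176     ]
t 1.55 p [ 0.1876 -0.5962  0.2313] yaw -72.5 tool_y [-0. -0. -1.] q [-1.38  0.05  1.61 -0.    1.48 -0.12] open 0.0857 F [-0.2 -0.1 -0.2]
shift m [-0.2915 -0.0287 -0.2188] len 0.366 turn [ -0.   -35.54   0.  ]
```

Call:
{"fn": "arm_command", "kwargs": {"steps": [[[-0.036, -0.0036, -0.027], [0, -5, 0], 1], [[-0.073, -0.0072, -0.054], [0, -12, 0], 1], [[-0.109, -0.011, -0.082], [0, -20, 0], 1], [[-0.146, -0.0145, -0.109], [0, -28, 0], 1], [[-0.182, -0.018, -0.136], [0, -36, 0], 1]]}}

```text
t: 2.05
tool_pos: [0.3212, -0.4103, 0.2496]
tool_rot: [-0.84, 1.657, -1.658]
contact_force: [0.4, -0.5, 1.0]
opening: 0.0851
```

```bash
python3 -c "
from h import *
tgt(.401,-.3003,.25,-36)"
```

```text
t 2.05 p [ 0.3212 -0.4103  0.2496] yaw -36.2 tool_y [ 0. -0. -1.] q [-1.05 -0.21  1.83  0.    1.52 -0.42] open 0.0851 F [ 0.4 -0.5  1. ]
shift m [-0.1359 -0.0004 -0.0006] len 0.136 turn [-0.03 -0.23  0.  ]
```

Call:
{"fn": "arm_command", "kwargs": {"steps": [[[-0.045, 0, 0], [0, 0, 0], 1], [[-0.09, 0, 0], [0, 0, 0], 1], [[-0.125, 0, -0.0005], [0, 0, 0], 1], [[-0.136, 0, -0.0006], [0, 0, 0], 1], [[-0.136, 0, -0.0006], [0, 0, 0], 1]]}}

```text
t: 2.55
tool_pos: [0.4016, -0.2994, 0.2497]
tool_rot: [-0.842, 1.655, -1.657]
contact_force: [-0.4, -0.5, -0.9]
opening: 0.0851
```

```bash
cat >> h.py <<'E'
def wproj(p,X):
    K=p["camera_matrix"];T=p["world_from_camera"]
    c=T[:3,:3].T@(np.asarray(X)-T[:3,3]); v=np.array([c[0],-c[1],-c[2]]); r=np.hypot(v[0],v[1]); th=np.arctan2(r,v[2])
    return np.array([K[0,2]+K[0,0]*th*v[0]/r, K[1,2]+K[1,1]*th*v[1]/r])
def wonz(p,u,v,z):
    K=p["camera_matrix"];T=p["world_from_camera"]
    a=np.array([(u-K[0,2])/K[0,0],(v-K[1,2])/K[1,1]]); th=np.hypot(*a); d=np.array([*(a/th*np.sin(th)),np.cos(th)])
    d=T[:3,:3]@np.array([d[0],-d[1],-d[2]]); o=T[:3,3]; return o+d*(z-o[2])/d[2]
def circ(x,y,z,d,n=48):
    t=np.linspace(0,2*np.pi,n,endpoint=False); return np.stack([x+d/2*np.cos(t),y+d/2*np.sin(t),0*t+z],1)
def poly(x,y,z,af,yaw,n):
    t=np.radians(yaw)+np.pi/n+np.arange(n)*2*np.pi/n; r=af/2/np.cos(np.pi/n); return np.stack([x+r*np.cos(t),y+r*np.sin(t),0*t+z],1)
def draw(p,cs,f,name,crop=None,s=1,raw=True):
    im=p["img"][:,:,::-1].copy(); im=cv2.resize(im,None,fx=s,fy=s,interpolation=cv2.INTER_CUBIC)
    for c in cs:
        q=np.array([ (f(p,X)+.5)*s for X in c]); cv2.polylines(im,[q.astype(int)],True,(0,0,255),1)
    if crop: 
        a,b,c,d=[int(k*s) for k in crop]; im=im[b:d,a:c]
    cv2.imwrite("pics/"+name,im)
E
python3 - <<'E'
from h import *
tgt(.401,-.3003,.25,-36)
p=ctrl.get_image("wrist")
print(wproj(p,(.401,-.3003,.176)))
draw(p,[circ(.401,-.3003,.176,.026),circ(.400,-.299,.088,.054)],wproj,"c_w.png")
E
```

```text
t 2.55 p [ 0.4016 -0.2994  0.2497] yaw -36.1 tool_y [ 0.001 -0.001 -1.   ] q [-0.79 -0.26  1.87 -0.    1.53 -0.16] open 0.0851 F [-0.4 -0.5 -0.9]
shift m [ 0.0011 -0.0003  0.    ] len 0.001 turn [-0.05 -0.08  0.02]
[280.87269305 224.25759564]
```

View pics/c_w.png

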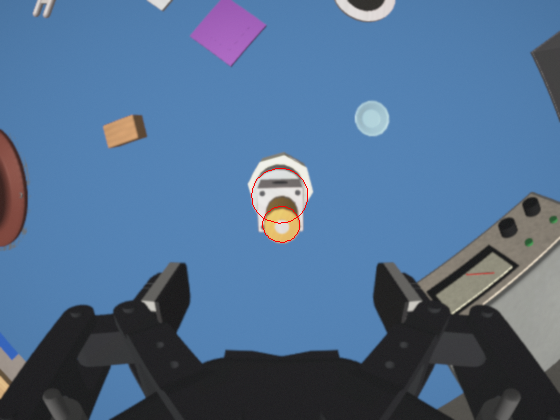

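The projected cap circle matches the cap at wrist (281,224), and the block's faces are already square to the jaws. Descending.

Call:
{"fn": "arm_command", "kwargs": {"steps": [[[0.001, 0.025, 0], [0, 0, 0], 1], [[0.001, 0.05, 0], [0, 0, 0], 0.8], [[0.001, 0.075, 0], [0, 0, 0], 0.6], [[0.001, 0.1, 0], [0, 0, 0], 0.5], [[0.001, 0.112, 0], [0, 0, 0], 0.5]], "force": 40}}

```text
t: 3.1
tool_pos: [0.3985, -0.3018, 0.1349]
tool_rot: [-0.842, 1.662, -1.657]
contact_force: [0.2, 0.4, 0.8]
opening: 0.0423
```

```bash
python3 -c "
from h import *
tgt(.401,-.3003,.137,-36)
draw(ctrl.get_image('wrist'),[circ(.401,-.3003,.176,.026)],wproj,'d_w.png')"
```

```text
t 3.1 p [ 0.3985 -0.3018  0.1349] yaw -36.3 tool_y [-0.003  0.001 -1.   ] q [-0.8  -0.17  1.99 -0.    1.32 -0.16] open 0.0423 F [0.2 0.4 0.8]
shift m [-0.0027 -0.0021  0.0012] len 0.004 turn [ 0.19 -0.31  0.04]
```

View pics/d_w.png

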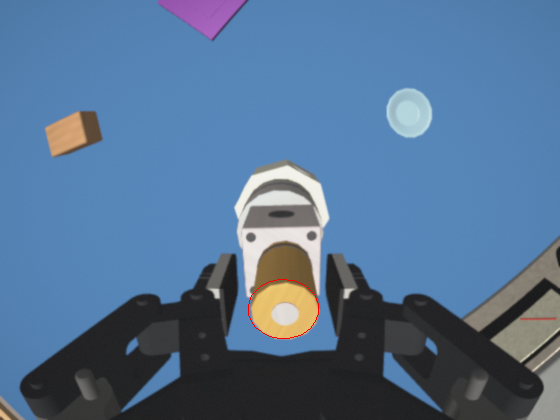

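Call:
{"fn": "arm_command", "kwargs": {"steps": [[[-0.002, -0.002, 0.001], [0, 0, 0], 0.5], [[-0.002, -0.002, 0.001], [0, 0, 0], 0.3], [[-0.002, -0.002, 0.001], [0, 0, 0], 0.1], [[-0.002, -0.002, 0.001], [0, 0, 0], 0.0], [[-0.002, -0.002, 0.001], [0, 0, 0], 0.0]]}}

```text
t: 3.65
tool_pos: [0.4008, -0.3009, 0.1373]
tool_rot: [-0.842, 1.661, -1.658]
contact_force: [-0.1, -0.7, 3.3]
opening: 0.0249
```

```bash
python3 -c "
from h import *
tgt(.401,-.3003,.2,-36)
draw(ctrl.get_image('wrist'),[circ(.401,-.3003,.176,.026)],wproj,'e_w.png')"
```

```text
t 3.65 p [ 0.4008 -0.3009  0.1373] yaw -36.3 tool_y [-0.003  0.001 -1.   ] q [-0.79 -0.17  1.99 -0.    1.33 -0.16] open 0.0249 F [-0.1 -0.7  3.3]
shift m [-0.0005 -0.0627 -0.0003] len 0.063 turn [ 0.14 -0.29  0.06]
```

View pics/e_w.png

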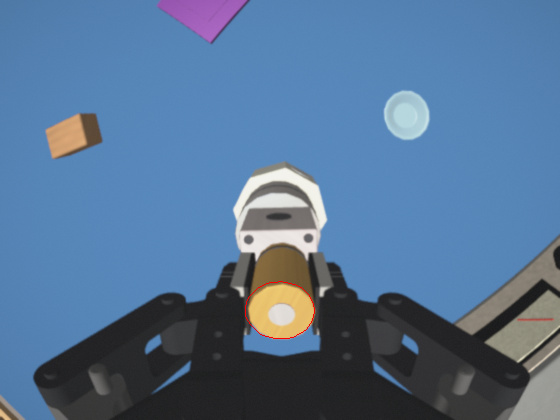

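Gripped at 25 mm. Lifting.

Call:
{"fn": "arm_command", "kwargs": {"steps": [[[0, -0.01, 0], [0, 0, 0], 0], [[0, -0.025, 0], [0, 0, 0], 0], [[0, -0.045, 0], [0, 0, 0], 0], [[0, -0.065, 0], [0, 0, 0], 0], [[0, -0.075, 0], [0, 0, 0], 0]]}}

```text
t: 4.2
tool_pos: [0.4017, -0.3015, 0.2154]
tool_rot: [-0.841, 1.657, -1.66]
contact_force: [0.3, -0.2, -0.4]
opening: 0.0247
```

```bash
python3 -c "
from h import *
tgt(.3805,.2995,.21,-36)
draw(ctrl.get_image('wrist'),[],wproj,'f_w.png')
p=ctrl.get_image('top');draw(p,[circ(.3805,.2995,.006,.026),circ(.3805,.2995,.006,.052),poly(.400,-.299,.132,.038,-36,4),circ(.400,-.299,.088,.054)],proj,'f_t.png')"
```

```text
t 4.2 p [ 0.4017 -0.3015  0.2154] yaw -36.3 tool_y [ 0.    -0.002 -1.   ] q [-0.79 -0.24  1.91 -0.    1.47 -0.16] open 0.0247 F [ 0.3 -0.2 -0.4]
shift m [-0.4719  0.0041 -0.3728] len 0.601 turn [-0.08 -0.28  0.09]
```

View pics/f_w.png

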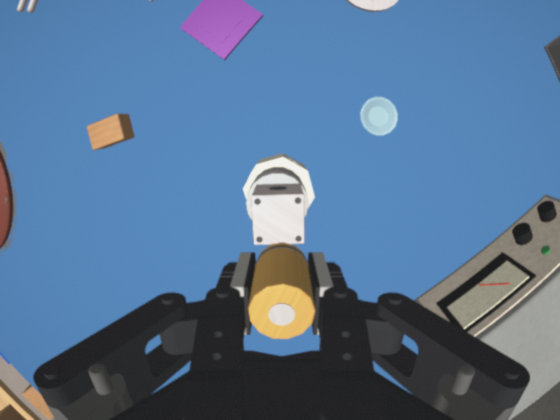

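View pics/f_t.png

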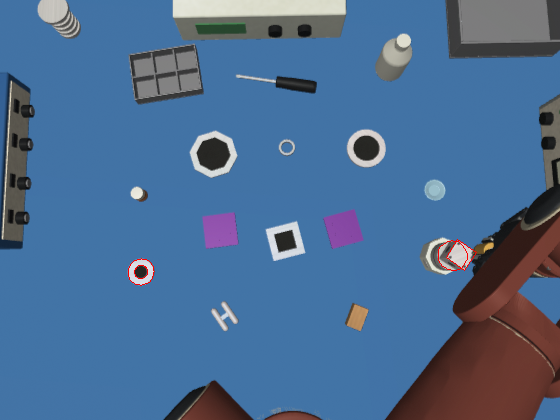

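Call:
{"fn": "arm_command", "kwargs": {"steps": [[[-0.02, 0, -0.016], [0, 0, 0], 0], [[-0.05, 0, -0.04], [0, 0, 0], 0], [[-0.085, 0.001, -0.067], [0, 0, 0], 0], [[-0.12, 0.001, -0.095], [0, 0, 0], 0], [[-0.155, 0.001, -0.123], [0, 0, 0], 0]]}}

```text
t: 4.8
tool_pos: [0.3934, -0.1021, 0.2121]
tool_rot: [-0.841, 1.659, -1.66]
contact_force: [0.4, 0.4, -1.5]
opening: 0.0247
```

```bash
python3 -c "
from h import *
tgt(.3805,.2995,.21,-36)"
```

```text
t 4.8 p [ 0.3934 -0.1021  0.2121] yaw -36.3 tool_y [-0.001 -0.001 -1.   ] q [-0.44 -0.5   2.11 -0.    1.53  0.2 ] open 0.0247 F [ 0.4  0.4 -1.5]
shift m [-0.3159  0.0015 -0.2484] len 0.402 turn [ 0.01 -0.34  0.1 ]
```

Call:
{"fn": "arm_command", "kwargs": {"steps": [[[-0.035, 0, -0.028], [0, 0, 0], 0], [[-0.07, 0, -0.055], [0, 0, 0], 0], [[-0.105, 0.001, -0.083], [0, 0, 0], 0], [[-0.14, 0.001, -0.11], [0, 0, 0], 0], [[-0.175, 0.001, -0.138], [0, 0, 0], 0]]}}

```text
t: 5.3
tool_pos: [0.385, 0.1223, 0.2098]
tool_rot: [-0.842, 1.659, -1.66]
contact_force: [0.2, 0.1, -1.2]
opening: 0.0248
```

```bash
python3 -c "
from h import *
tgt(.3805,.2995,.21,-36)"
```

```text
t 5.3 p [0.385  0.1223 0.2098] yaw -36.3 tool_y [-0.002 -0.001 -1.   ] q [ 0.12 -0.51  2.12 -0.    1.53  0.76] open 0.0248 F [ 0.2  0.1 -1.2]
shift m [-0.1401 -0.0005 -0.1086] len 0.177 turn [ 0.04 -0.34  0.14]
```

Call:
{"fn": "arm_command", "kwargs": {"steps": [[[-0.035, 0, -0.028], [0, 0, 0], 0], [[-0.07, 0, -0.055], [0, 0, 0], 0], [[-0.105, 0, -0.081], [0, 0, 0], 0], [[-0.13, 0, -0.101], [0, 0, 0], 0], [[-0.14, 0, -0.108], [0, 0, 0], 0]]}}

```text
t: 5.8
tool_pos: [0.3797, 0.3011, 0.2082]
tool_rot: [-0.847, 1.658, -1.658]
contact_force: [0.0, 0.1, -1.2]
opening: 0.0248
```

Call:
{"fn": "arm_command", "kwargs": {"steps": [[[0, 0.01, 0], [0, 0, 0], 0], [[0, 0.03, 0], [0, 0, 0], 0], [[0, 0.055, 0], [0, 0, 0], 0], [[0, 0.075, 0], [0, 0, 0], 0], [[0, 0.085, 0], [0, 0, 0], 0]]}}

```text
t: 6.3
tool_pos: [0.3778, 0.2985, 0.1197]
tool_rot: [-0.852, 1.66, -1.662]
contact_force: [-0.4, -0.3, -1.4]
opening: 0.0245
```

```bash
python3 -c "
from h import *
tgt(.3805,.2995,.0135,-36)
draw(ctrl.get_image('wrist'),[circ(.3805,.2995,.006,.026),circ(.3805,.2995,.006,.052)],wproj,'g_w.png')"
```

```text
t 6.3 p [0.3778 0.2985 0.1197] yaw -36.2 tool_y [-0.009 -0.005 -1.   ] q [ 0.51 -0.19  2.04 -0.    1.31  1.15] open 0.0245 F [-0.4 -0.3 -1.4]
shift m [-0.0034  0.1061  0.002 ] len 0.106 turn [ 0.23 -0.24  0.55]
```

View pics/g_w.png

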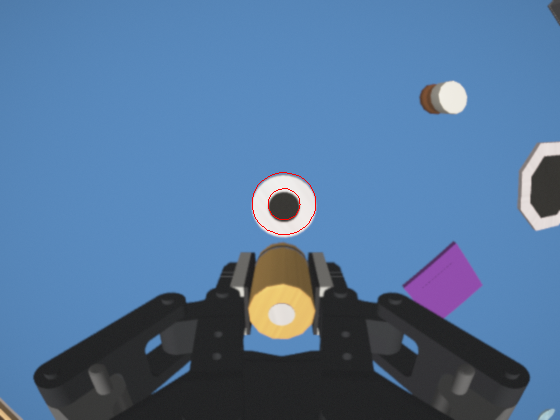

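```bash
cat >> h.py <<'E'
def inlay(p,u,v,r,z=.006):
    c,s=blob(p,u,v,r,lambda im:im.max(2)<75); print("inlay",c.round(1),s[2:],wonz(p,*c,z).round(4))
E
python3 -c "
from h import *
inlay(ctrl.get_image('wrist'),284,206,20)
tgt(.3805,.2995,.04,-36)"
```

```text
inlay [283.9 206.3] [ 29  28 629] [0.3791 0.2978 0.006 ]
t 6.4 p [0.3781 0.2991 0.1206] yaw -36.2 tool_y [-0.008 -0.005 -1.   ] q [ 0.51 -0.2   2.04 -0.    1.31  1.15] open 0.0253 F [-1.1 -0.  -0.2]
shift m [-0.0025  0.0806  0.002 ] len 0.081 turn [ 0.22 -0.23  0.51]
```

Call:
{"fn": "arm_command", "kwargs": {"steps": [[[-0.001, 0.02, 0.001], [0.2, -0.2, 0.5], 0], [[-0.0015, 0.045, 0.0015], [0.2, -0.2, 0.5], 0], [[-0.0015, 0.07, 0.0015], [0.2, -0.2, 0.5], 0], [[-0.0015, 0.09, 0.0015], [0.2, -0.2, 0.5], 0], [[-0.0015, 0.098, 0.0015], [0.2, -0.2, 0.5], 0]]}}

```text
t: 6.9
tool_pos: [0.3789, 0.298, 0.0215]
tool_rot: [-0.845, 1.657, -1.657]
contact_force: [-0.8, -0.3, -0.7]
opening: 0.0248
```

```bash
python3 -c "
from h import *
tgt(.3798,.2987,.0115,-36)
draw(ctrl.get_image('wrist'),[circ(.3798,.2987,.006,.026),circ(.3798,.2987,.006,.052)],wproj,'h_w.png')"
```

```text
t 6.9 p [0.3789 0.298  0.0215] yaw -36.1 tool_y [-0.002 -0.001 -1.   ] q [ 0.51 -0.05  2.1   0.    1.1   1.14] open 0.0248 F [-0.8 -0.3 -0.7]
shift m [-0.0011  0.01    0.0004] len 0.01 turn [ 0.06 -0.06  0.12]
```

View pics/h_w.png

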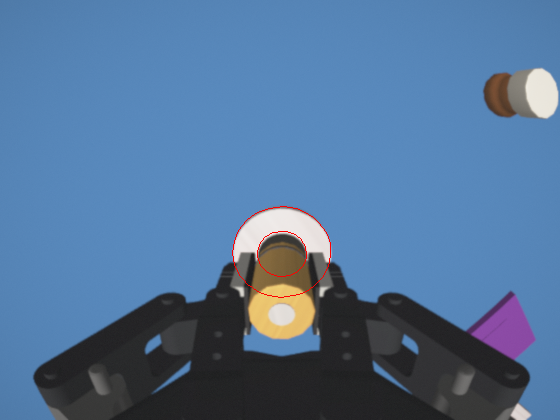

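Call:
{"fn": "arm_command", "kwargs": {"steps": [[[-0.0005, 0.003, 0], [0, 0, 0], 0], [[-0.0007, 0.006, 0.0003], [0, 0, 0], 0], [[-0.0007, 0.0085, 0.0003], [0, 0, 0], 0], [[-0.0007, 0.0095, 0.0003], [0, 0, 0], 0], [[-0.0007, 0.0095, 0.0003], [0, 0, 0], 0]]}}

```text
t: 7.45
tool_pos: [0.3794, 0.2985, 0.0119]
tool_rot: [-0.845, 1.657, -1.657]
contact_force: [0.2, 0.5, -0.8]
opening: 0.0252
```

```bash
python3 -c "
from h import *
tgt(.3798,.2987,.0105,-36)
draw(ctrl.get_image('wrist'),[circ(.3798,.2987,.006,.026),circ(.3798,.2987,.006,.052)],wproj,'i_w.png',(200,180,360,360),4)"
```

```text
t 7.45 p [0.3794 0.2985 0.0119] yaw -36.1 tool_y [-0.002 -0.001 -1.   ] q [ 0.51 -0.03  2.1   0.    1.08  1.14] open 0.0252 F [ 0.2  0.5 -0.8]
shift m [-0.0004  0.0014  0.0002] len 0.001 turn [ 0.07 -0.06  0.13]
```

View pics/i_w.png

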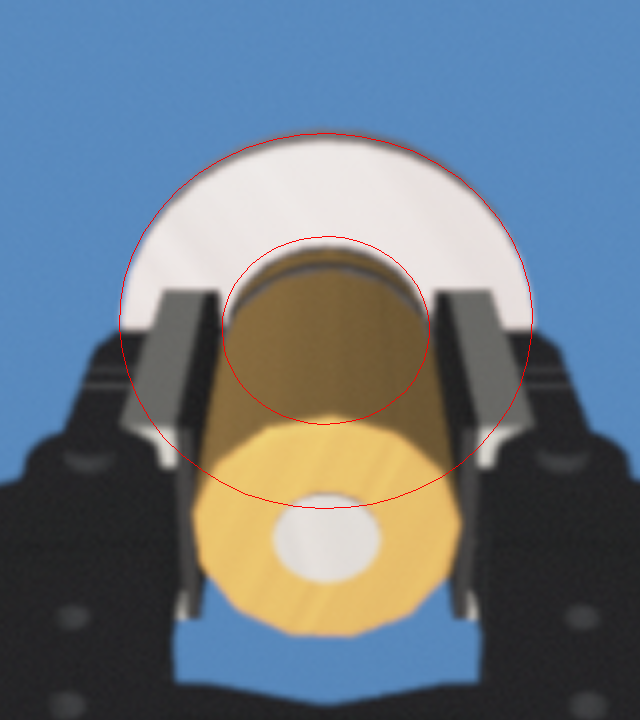

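Call:
{"fn": "arm_command", "kwargs": {"steps": [[[0, 0.0005, 0], [0, 0, 0], 0], [[0, 0.001, 0], [0, 0, 0], 0], [[0, 0.0014, 0], [0, 0, 0], 0]]}}

```text
t: 7.8
tool_pos: [0.3796, 0.2986, 0.0112]
tool_rot: [-0.846, 1.657, -1.656]
contact_force: [-3.0, -0.7, 6.9]
opening: 0.0251
```

Call:
{"fn": "arm_command", "kwargs": {"steps": [[[0, 0.0005, 0], [0, 0, 0], 0], [[0, 0.0008, 0], [0, 0, 0], 0]]}}

```text
t: 8.0
tool_pos: [0.3796, 0.2986, 0.0112]
tool_rot: [-0.846, 1.657, -1.657]
contact_force: [-5.1, -2.1, 9.9]
opening: 0.0245
```

Call:
{"fn": "arm_command", "kwargs": {"steps": [[[0, 0, 0], [0, 0, 0], 0], [[0, 0, 0], [0, 0, 0], 0.35], [[0, 0, 0], [0, 0, 0], 0.5], [[0, 0, 0], [0, 0, 0], 0.6], [[0, 0, 0], [0, 0, 0], 0.6]]}}

```text
t: 8.5
tool_pos: [0.3796, 0.2986, 0.0111]
tool_rot: [-0.846, 1.657, -1.657]
contact_force: [0.4, -0.5, 0.8]
opening: 0.0514
```

Call:
{"fn": "arm_command", "kwargs": {"steps": [[[0, -0.02, 0], [0, 0, 0], 0.6], [[0, -0.045, 0], [0, 0, 0], 0.6], [[0, -0.075, 0], [0, 0, 0], 0.7], [[0, -0.11, 0], [0, 0, 0], 1], [[0, -0.15, 0], [0, 0, 0], 1]]}}

```text
t: 9.0
tool_pos: [0.3792, 0.2984, 0.1614]
tool_rot: [-0.849, 1.657, -1.657]
contact_force: [1.1, -0.5, 1.1]
opening: 0.0846
```

```bash
python3 -c "
from h import *
tgt(.400,-.299,.23,-36)
draw(ctrl.get_image('wrist'),[circ(.3798,.2987,.05,.026),circ(.3798,.2987,.006,.052)],wproj,'j_w.png')"
```

```text
t 9.0 p [0.3792 0.2984 0.1614] yaw -36.0 tool_y [-0.005 -0.003 -1.   ] q [ 0.51 -0.24  2.01  0.    1.38  1.14] open 0.0846 F [ 1.1 -0.5  1.1]
shift m [ 0.4712 -0.0671  0.3682] len 0.602 turn [ 0.14 -0.05  0.29]
```

View pics/j_w.png

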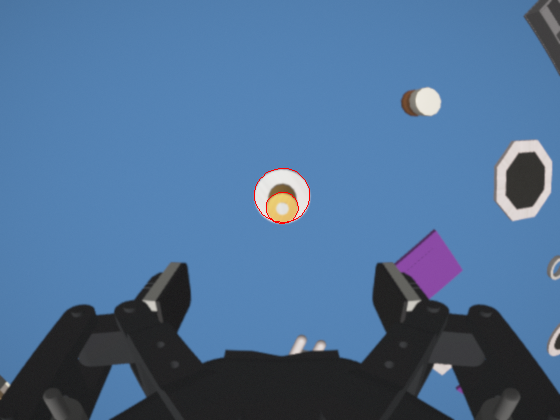

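Cap stands upright, centred on the small plate at wrist (283,208). Back to the stack.

Call:
{"fn": "arm_command", "kwargs": {"steps": [[[0.02, -0.025, 0.016], [0, 0, 0], 1], [[0.055, -0.045, 0.043], [0, 0, 0], 1], [[0.09, -0.055, 0.07], [0, 0, 0], 1], [[0.128, -0.06, 0.1], [0, 0, 0], 1], [[0.166, -0.062, 0.13], [0, 0, 0], 1]]}}

```text
t: 9.55
tool_pos: [0.3905, 0.0884, 0.2323]
tool_rot: [-0.832, 1.651, -1.652]
contact_force: [0.6, -0.6, -0.6]
opening: 0.0853
```

```bash
python3 -c "
from h import *
tgt(.400,-.299,.23,-36)"
```

```text
t 9.55 p [0.3905 0.0884 0.2323] yaw -36.0 tool_y [ 0.01   0.004 -1.   ] q [ 0.03 -0.54  2.11  0.    1.57  0.66] open 0.0853 F [ 0.6 -0.6 -0.6]
shift m [0.308  0.0008 0.2352] len 0.388 turn [-0.32  0.04 -0.52]
```

Call:
{"fn": "arm_command", "kwargs": {"steps": [[[0.038, 0, 0.029], [0, 0, 0], 1], [[0.076, 0, 0.058], [0, 0, 0], 1], [[0.114, 0, 0.087], [0, 0, 0], 1], [[0.152, 0, 0.116], [0, 0, 0], 1], [[0.19, 0, 0.145], [0, 0, 0], 1]]}}

```text
t: 10.05
tool_pos: [0.3959, -0.1526, 0.2314]
tool_rot: [-0.831, 1.65, -1.653]
contact_force: [0.4, 0.6, 0.9]
opening: 0.0855
```

```bash
python3 -c "
from h import *
tgt(.400,-.299,.21,-36)"
```

```text
t 10.05 p [ 0.3959 -0.1526  0.2314] yaw -36.0 tool_y [ 0.011  0.004 -1.   ] q [-0.55 -0.47  2.06  0.01  1.54  0.08] open 0.0855 F [0.4 0.6 0.9]
shift m [0.1162 0.021  0.0892] len 0.148 turn [-0.39  0.01 -0.53]
```

Call:
{"fn": "arm_command", "kwargs": {"steps": [[[0.036, 0.003, 0.028], [-0.3, 0, -0.5], 1], [[0.072, 0.01, 0.056], [-0.3, 0, -0.5], 1], [[0.102, 0.015, 0.078], [-0.3, 0, -0.5], 1], [[0.116, 0.02, 0.089], [-0.3, 0, -0.5], 1], [[0.116, 0.021, 0.089], [-0.3, 0, -0.5], 1]]}}

```text
t: 10.55
tool_pos: [0.3993, -0.3005, 0.2087]
tool_rot: [-0.841, 1.658, -1.657]
contact_force: [0.3, 0.4, 0.4]
opening: 0.0852
```

```bash
python3 -c "
from h import *
tgt(.400,-.299,.094,-36)
draw(ctrl.get_image('wrist'),[poly(.4,-.299,.132,.038,-36,4),circ(.4,-.299,.088,.054)],wproj,'k_w.png',(180,120,380,300),3)"
```

```text
t 10.55 p [ 0.3993 -0.3005  0.2087] yaw -36.2 tool_y [ 0.     0.001 -1.   ] q [-0.79 -0.24  1.92  0.    1.46 -0.16] open 0.0852 F [0.3 0.4 0.4]
shift m [-0.0015  0.1147 -0.0003] len 0.115 turn [ 0.02 -0.18 -0.04]
```

View pics/k_w.png

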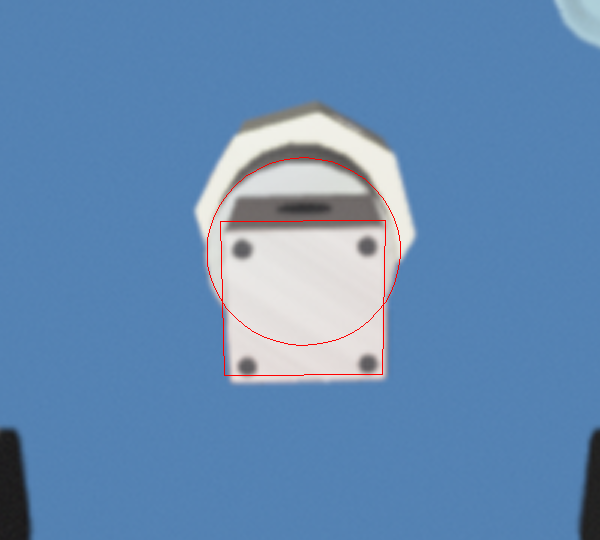

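```bash
python3 -c "
from h import *
p=ctrl.get_image('wrist')
C=np.array([wonz(p,180+u/3-.5,120+v/3-.5,.132) for u,v in [(222,228),(384,223),(386,378),(231,382)]])
print(C.round(4),C.mean(0)); d=np.diff(np.vstack([C,C[:1]]),axis=0); print(np.degrees(np.arctan2(d[:,1],d[:,0])).round(1),np.linalg.norm(d,axis=1))"
```

```text
[[ 0.3953 -0.2726  0.132 ]
 [ 0.4262 -0.2937  0.132 ]
 [ 0.4047 -0.3255  0.132 ]
 [ 0.3738 -0.3042  0.132 ]] [ 0.3999923  -0.29898099  0.132     ]
[ -34.3 -124.1  145.5   55.7] [0.03744655 0.03833716 0.03756188 0.03820136]
```

Call:
{"fn": "arm_command", "kwargs": {"steps": [[[-0.001, 0.025, 0], [0, -1.8, 0], 0.85], [[-0.0015, 0.055, 0], [0, -1.8, 0], 0.75], [[-0.0015, 0.085, 0], [0, -1.8, 0], 0.7], [[-0.0015, 0.105, 0], [0, -1.8, 0], 0.7], [[-0.0015, 0.113, 0], [0, -1.8, 0], 0.7]]}}

```text
t: 11.15
tool_pos: [0.3999, -0.2948, 0.0941]
tool_rot: [-0.866, 1.636, -1.629]
contact_force: [-0.2, 0.3, -0.3]
opening: 0.0597
```

```bash
python3 -c "
from h import *
tgt(.400,-.299,.094,-34.4)
draw(ctrl.get_image('wrist'),[poly(.4,-.299,.132,.038,-34.4,4)],wproj,'l_w.png')"
```

```text
t 11.15 p [ 0.3999 -0.2948  0.0941] yaw -34.1 tool_y [-0.002  0.004 -1.   ] q [-0.79 -0.13  2.03  0.    1.25 -0.19] open 0.0597 F [-0.2  0.3 -0.3]
shift m [0.0035 0.0001 0.0024] len 0.004 turn [ 0.19  0.27 -0.12]
```

View pics/l_w.png

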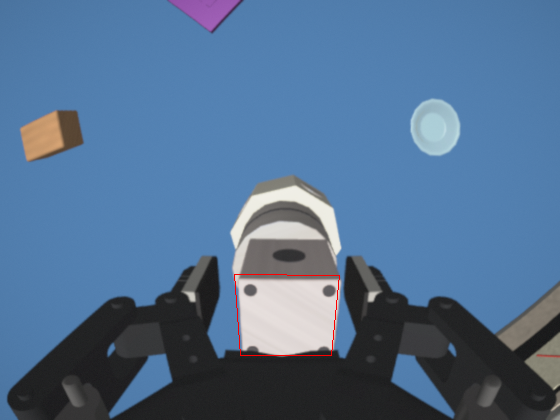

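Call:
{"fn": "arm_command", "kwargs": {"steps": [[[0.0035, 0, 0.0024], [0, 0, 0], 0.7], [[0.0035, 0, 0.0024], [0, 0, 0], 0.6], [[0.0035, 0, 0.0024], [0, 0, 0], 0.45], [[0.0035, 0, 0.0024], [0, 0, 0], 0.2], [[0.0035, 0, 0.0024], [0, 0, 0], 0.2]]}}

```text
t: 11.7
tool_pos: [0.4007, -0.3001, 0.0957]
tool_rot: [-0.864, 1.634, -1.632]
contact_force: [-0.8, 0.6, 5.0]
opening: 0.0375
```

```bash
python3 -c "
from h import *
tgt(.400,-.299,.16,-34.4)
p=ctrl.get_image('wrist');draw(p,[poly(.4,-.299,.132,.038,-34.4,4)],wproj,'m_w.png')"
```

```text
t 11.7 p [ 0.4007 -0.3001  0.0957] yaw -34.2 tool_y [ 0.     0.002 -1.   ] q [-0.79 -0.12  2.02  0.    1.25 -0.2 ] open 0.0375 F [-0.8  0.6  5. ]
shift m [-0.0006 -0.0643 -0.0012] len 0.064 turn [ 0.03  0.25 -0.09]
```

View pics/m_w.png

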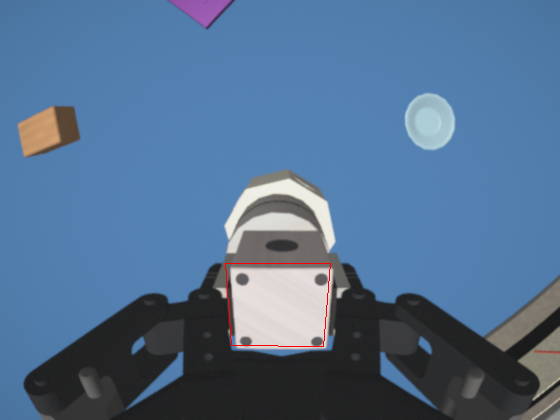

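Call:
{"fn": "arm_command", "kwargs": {"steps": [[[0, -0.008, 0], [0, 0, 0], 0.2], [[0, -0.025, 0], [0, 0, 0], 0.2], [[0, -0.045, 0], [0, 0, 0], 0.2], [[0, -0.06, 0], [0, 0, 0], 0.2], [[0, -0.065, 0], [0, 0, 0], 0.2]]}}

```text
t: 12.25
tool_pos: [0.4014, -0.3008, 0.1628]
tool_rot: [-0.863, 1.631, -1.634]
contact_force: [-0.3, -0.0, -0.6]
opening: 0.0378
```

```bash
python3 -c "
from h import *
tgt(.4373,.0075,.16,-34.4)
p=ctrl.get_image('wrist');draw(p,[circ(.4,-.299,.088,.054)],wproj,'n_w.png')"
```

```text
t 12.25 p [ 0.4014 -0.3008  0.1628] yaw -34.1 tool_y [ 0.003 -0.001 -1.   ] q [-0.79 -0.2   1.97  0.    1.37 -0.2 ] open 0.0378 F [-0.3 -0.  -0.6]
shift m [-0.2753  0.0027 -0.1434] len 0.31 turn [-0.14  0.25 -0.06]
```

View pics/n_w.png

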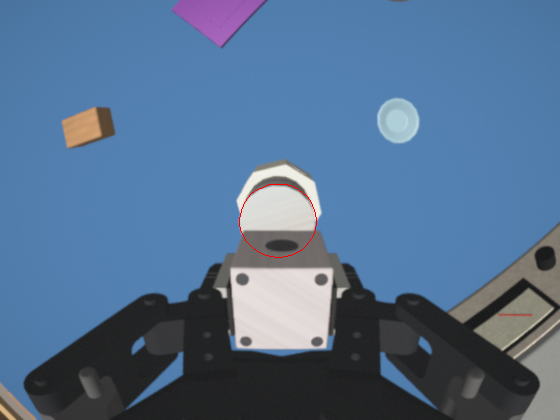

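Call:
{"fn": "arm_command", "kwargs": {"steps": [[[-0.02, 0, -0.01], [0, 0, 0], 0.2], [[-0.05, 0.001, -0.026], [0, 0, 0], 0.2], [[-0.085, 0.001, -0.044], [0, 0, 0], 0.2], [[-0.122, 0.001, -0.064], [0, 0, 0], 0.2], [[-0.159, 0.001, -0.083], [0, 0, 0], 0.2]]}}

```text
t: 12.8
tool_pos: [0.4212, -0.121, 0.1605]
tool_rot: [-0.864, 1.633, -1.634]
contact_force: [1.1, -0.2, -1.1]
opening: 0.038
```

```bash
python3 -c "
from h import *
tgt(.4373,.0075,.12,-34.4)"
```

```text
t 12.8 p [ 0.4212 -0.121   0.1605] yaw -34.2 tool_y [ 0.001  0.    -1.   ] q [-0.45 -0.37  2.11  0.    1.4   0.15] open 0.038 F [ 1.1 -0.2 -1.1]
shift m [-0.1153  0.0405 -0.0589] len 0.136 turn [-0.04  0.2  -0.05]
```

Call:
{"fn": "arm_command", "kwargs": {"steps": [[[-0.036, 0.003, -0.018], [0, 0, 0], 0.2], [[-0.07, 0.01, -0.036], [0, 0, 0], 0.2], [[-0.097, 0.02, -0.049], [0, 0, 0], 0.2], [[-0.113, 0.03, -0.058], [0, 0, 0], 0.2], [[-0.115, 0.038, -0.059], [0, 0, 0], 0.2]]}}

```text
t: 13.3
tool_pos: [0.4361, 0.0092, 0.1208]
tool_rot: [-0.868, 1.633, -1.63]
contact_force: [-0.3, -0.6, -0.9]
opening: 0.0376
```

```bash
python3 -c "
from h import *
tgt(.4373,.0075,.0145,-34.4)
p=ctrl.get_image('wrist');draw(p,[circ(.4373,.0075,.006,.066)],wproj,'o_w.png')
inlay(p,280,205,30)"
```

```text
t 13.3 p [0.4361 0.0092 0.1208] yaw -34.0 tool_y [-0.001  0.001 -1.   ] q [-0.15 -0.33  2.15  0.    1.33  0.44] open 0.0376 F [-0.3 -0.6 -0.9]
shift m [0.0007 0.1063 0.0022] len 0.106 turn [ 0.1   0.38 -0.01]
inlay [283.1 208.6] [  56   49 1685] [0.4369 0.0078 0.006 ]
```

View pics/o_w.png

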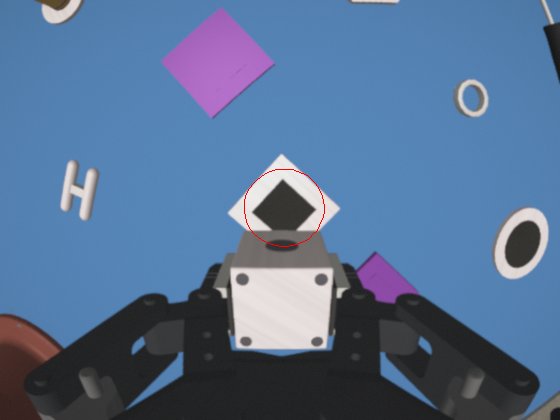

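Call:
{"fn": "arm_command", "kwargs": {"steps": [[[0.0005, 0.02, 0.001], [0, 0, 0], 0.2], [[0.0007, 0.045, 0.002], [0, 0, 0], 0.2], [[0.0007, 0.072, 0.002], [0, 0, 0], 0.2], [[0.0007, 0.093, 0.002], [0, 0, 0], 0.2], [[0.0007, 0.102, 0.002], [0, 0, 0], 0.2]]}}

```text
t: 13.85
tool_pos: [0.4342, 0.0062, 0.015]
tool_rot: [-0.873, 1.64, -1.63]
contact_force: [-0.1, 0.1, -1.5]
opening: 0.0374
```

```bash
python3 -c "
from h import *
tgt(.4372,.0075,.0137)"
```

```text
t 13.85 p [0.4342 0.0062 0.015 ] yaw -34.1 tool_y [-0.008  0.001 -1.   ] q [-0.16 -0.16  2.21  0.    1.1   0.44] open 0.0374 F [-0.1  0.1 -1.5]
shift m [-0.0027  0.0012  0.0018] len 0.004 turn [0.44 0.   0.2 ]
```

Call:
{"fn": "arm_command", "kwargs": {"steps": [[[-0.0027, -0.002, 0.0018], [0.4, 0, 0.2], 0.2], [[-0.0027, -0.002, 0.0018], [0.4, 0, 0.2], 0.2], [[-0.0027, -0.001, 0.0018], [0.4, 0, 0.2], 0.2]]}}

```text
t: 14.15
tool_pos: [0.4386, 0.0071, 0.0175]
tool_rot: [-0.863, 1.632, -1.634]
contact_force: [0.2, -0.3, -1.7]
opening: 0.0374
```

```bash
python3 -c "
from h import *
tgt(.4372,.0075,.0137)"
```

```text
t 14.15 p [0.4386 0.0071 0.0175] yaw -34.2 tool_y [ 0.003 -0.    -1.   ] q [-0.15 -0.16  2.2   0.    1.1   0.44] open 0.0374 F [ 0.2 -0.3 -1.7]
shift m [ 0.0004  0.0038 -0.0014] len 0.004 turn [-0.12  0.   -0.08]
```

Call:
{"fn": "arm_command", "kwargs": {"steps": [[[0.0003, 0.001, -0.001], [-0.1, 0, 0], 0.2], [[0.0003, 0.002, -0.001], [-0.1, 0, 0], 0.2], [[0.0003, 0.003, -0.001], [-0.1, 0, 0], 0.2], [[0.0003, 0.0036, -0.001], [-0.1, 0, 0], 0.2]]}}

```text
t: 14.55
tool_pos: [0.4377, 0.0074, 0.014]
tool_rot: [-0.864, 1.633, -1.633]
contact_force: [-0.7, 0.2, -2.2]
opening: 0.0375
```

Call:
{"fn": "arm_command", "kwargs": {"steps": [[[0, 0.0005, 0], [0, 0, 0], 0.2], [[0, 0.001, 0], [0, 0, 0], 0.2]]}}

```text
t: 14.75
tool_pos: [0.4376, 0.0074, 0.0137]
tool_rot: [-0.865, 1.634, -1.632]
contact_force: [-5.5, -0.1, 9.3]
opening: 0.0377
```

Contact. Release and retreat.

Call:
{"fn": "arm_command", "kwargs": {"steps": [[[0, 0, 0], [0, 0, 0], 0.2], [[0, 0, 0], [0, 0, 0], 0.5], [[0, 0, 0], [0, 0, 0], 0.7], [[0, 0, 0], [0, 0, 0], 0.7], [[0, 0, 0], [0, 0, 0], 0.7]]}}

```text
t: 15.25
tool_pos: [0.4377, 0.0074, 0.0136]
tool_rot: [-0.865, 1.634, -1.632]
contact_force: [-0.2, 0.6, 0.0]
opening: 0.0601
```

Call:
{"fn": "arm_command", "kwargs": {"steps": [[[0, -0.02, 0], [0, 0, 0], 0.7], [[0, -0.045, 0], [0, 0, 0], 0.7], [[0, -0.075, 0], [0, 0, 0], 0.8], [[0, -0.11, 0], [0, 0, 0], 1], [[0, -0.15, 0], [0, 0, 0], 1]]}}

```text
t: 15.75
tool_pos: [0.4367, 0.0074, 0.164]
tool_rot: [-0.867, 1.635, -1.632]
contact_force: [0.7, 0.3, -0.5]
opening: 0.0851
```

```bash
python3 -c "
from h import *
tgt(.400,-.299,.19,-34)
draw(ctrl.get_image('wrist'),[poly(.4376,.0074,.05,.038,-34.2,4)],wproj,'q_w.png')"
```

```text
t 15.75 p [0.4367 0.0074 0.164 ] yaw -34.1 tool_y [-0.002  0.001 -1.   ] q [-0.15 -0.37  2.1   0.    1.41  0.44] open 0.0851 F [ 0.7  0.3 -0.5]
shift m [ 0.2742 -0.0263  0.1416] len 0.31 turn [ 0.12 -0.15  0.  ]
```

View pics/q_w.png

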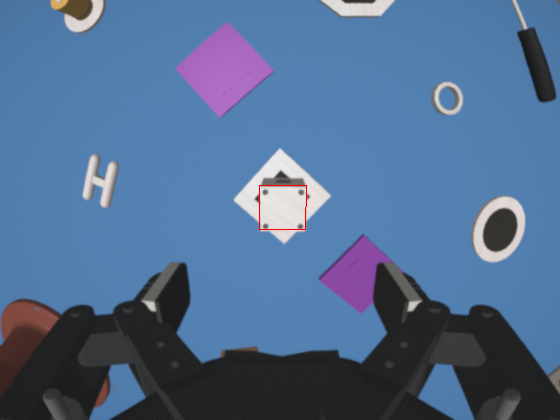

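Block stands on the square plate (wrist 283,207), centred. Next the flange.

Call:
{"fn": "arm_command", "kwargs": {"steps": [[[0.03, -0.01, 0.015], [0, 0, 0], 1], [[0.072, -0.018, 0.037], [0, 0, 0], 1], [[0.114, -0.022, 0.059], [0, 0, 0], 1], [[0.156, -0.025, 0.08], [0, 0, 0], 1], [[0.198, -0.026, 0.102], [0, 0, 0], 1]]}}

```text
t: 16.3
tool_pos: [0.4139, -0.2163, 0.199]
tool_rot: [-0.854, 1.623, -1.637]
contact_force: [2.0, -0.2, 1.0]
opening: 0.0855
```

```bash
python3 -c "
from h import *
tgt(.400,-.299,.16,-34)"
```

```text
t 16.3 p [ 0.4139 -0.2163  0.199 ] yaw -34.1 tool_y [ 0.013 -0.002 -1.   ] q [-0.64 -0.33  2.01  0.01  1.45 -0.05] open 0.0855 F [ 2.  -0.2  1. ]
shift m [0.0765 0.039  0.0344] len 0.093 turn [-0.68 -0.13 -0.33]
```

Call:
{"fn": "arm_command", "kwargs": {"steps": [[[0.035, 0.005, 0.016], [-0.6, 0, -0.3], 1], [[0.06, 0.02, 0.028], [-0.6, 0, -0.3], 1], [[0.076, 0.033, 0.034], [-0.6, 0, -0.3], 1], [[0.0765, 0.039, 0.0344], [-0.6, 0, -0.3], 1], [[0.0765, 0.039, 0.0344], [-0.6, 0, -0.3], 1]]}}

```text
t: 16.8
tool_pos: [0.3994, -0.2977, 0.1581]
tool_rot: [-0.865, 1.635, -1.63]
contact_force: [-0.3, 0.7, 0.9]
opening: 0.0853
```

```bash
python3 -c "
from h import *
tgt(.400,-.299,.052,-34)
draw(ctrl.get_image('wrist'),[circ(.4,-.299,.088,.054),poly(.4,-.299,.044,.066,-15,8)],wproj,'r_w.png',(180,120,380,300),3)"
```

```text
t 16.8 p [ 0.3994 -0.2977  0.1581] yaw -34.1 tool_y [-0.001  0.003 -1.   ] q [-0.79 -0.2   1.98  0.    1.37 -0.2 ] open 0.0853 F [-0.3  0.7  0.9]
shift m [0.0009 0.1061 0.0015] len 0.106 turn [ 0.12 -0.14 -0.11]
```

View pics/r_w.png

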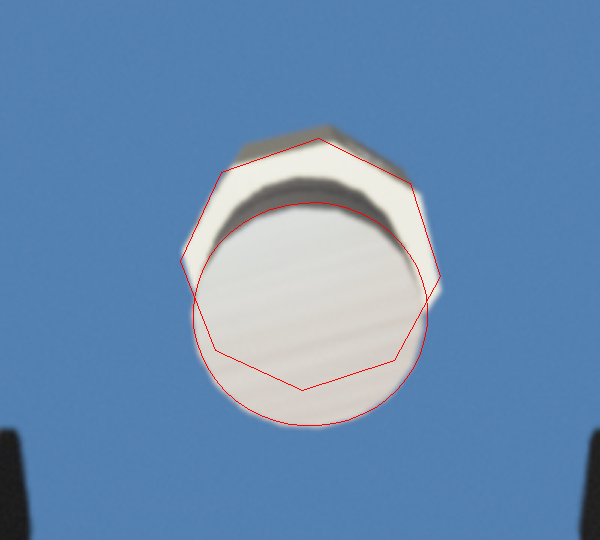

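Call:
{"fn": "arm_command", "kwargs": {"steps": [[[0.0009, 0.02, 0.0015], [0, 0, 0], 1], [[0.0009, 0.048, 0.0015], [0, 0, 0], 1], [[0.0009, 0.075, 0.0015], [0, 0, 0], 1], [[0.0009, 0.095, 0.0015], [0, 0, 0], 0.95], [[0.0009, 0.103, 0.0015], [0, 0, 0], 0.9]], "force": 70}}

```text
t: 17.35
tool_pos: [0.4004, -0.297, 0.0545]
tool_rot: [-0.867, 1.634, -1.627]
contact_force: [0.5, 0.6, 1.1]
opening: 0.077
```

```bash
python3 -c "
from h import *
tgt(.400,-.299,.052)
draw(ctrl.get_image('wrist'),[circ(.4,-.299,.088,.054)],wproj,'s_w.png')"
```

```text
t 17.35 p [ 0.4004 -0.297   0.0545] yaw -34.0 tool_y [-0.001  0.004 -1.   ] q [-0.79 -0.07  2.04  0.    1.17 -0.2 ] open 0.077 F [0.5 0.6 1.1]
shift m [0.0019 0.0025 0.0008] len 0.003 turn [ 0.18 -0.   -0.13]
```

View pics/s_w.png

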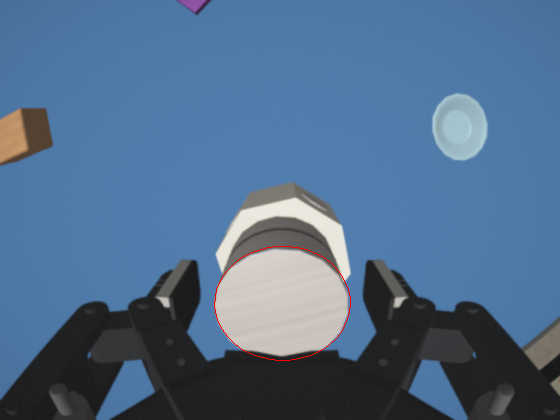

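Call:
{"fn": "arm_command", "kwargs": {"steps": [[[0.0019, 0.002, 0.0008], [0.2, 0, -0.1], 0.9], [[0.0019, 0.002, 0.0008], [0.2, 0, -0.1], 0.8], [[0.0019, 0.002, 0.0008], [0.2, 0, -0.1], 0.65], [[0.0019, 0.002, 0.0008], [0.2, 0, -0.1], 0.5], [[0.0019, 0.002, 0.0008], [0.2, 0, -0.1], 0.4]]}}

```text
t: 17.9
tool_pos: [0.4005, -0.2997, 0.0539]
tool_rot: [-0.866, 1.63, -1.632]
contact_force: [-1.2, 1.6, 5.9]
opening: 0.0516
```

```bash
python3 -c "
from h import *
tgt(.400,-.299,.112)
draw(ctrl.get_image('wrist'),[circ(.4,-.299,.088,.054)],wproj,'u_w.png')"
```

```text
t 17.9 p [ 0.4005 -0.2997  0.0539] yaw -34.0 tool_y [ 0.002 -0.001 -1.   ] q [-0.79 -0.06  2.04  0.    1.16 -0.2 ] open 0.0516 F [-1.2  1.6  5.9]
shift m [-0.0004 -0.0581 -0.0007] len 0.058 turn [-0.1   0.   -0.01]
```

View pics/u_w.png

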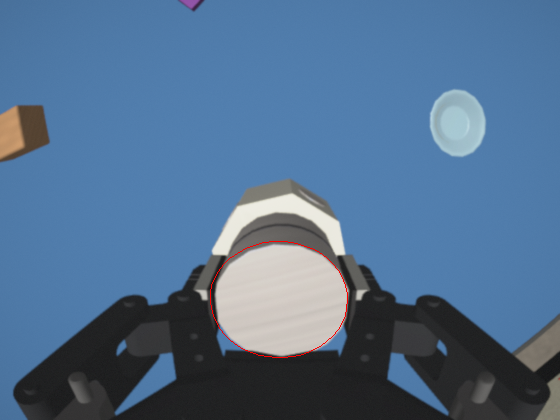

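Call:
{"fn": "arm_command", "kwargs": {"steps": [[[0, -0.008, 0], [0, 0, 0], 0.4], [[0, -0.025, 0], [0, 0, 0], 0.4], [[0, -0.045, 0], [0, 0, 0], 0.4], [[0, -0.062, 0], [0, 0, 0], 0.4], [[0, -0.07, 0], [0, 0, 0], 0.4]]}}

```text
t: 18.45
tool_pos: [0.4007, -0.3001, 0.1254]
tool_rot: [-0.866, 1.628, -1.634]
contact_force: [-0.6, -0.5, -4.6]
opening: 0.0516
```

```bash
python3 -c "
from h import *
tgt(.627,-.1643,.12)
draw(ctrl.get_image('wrist'),[circ(.4,-.299,.088,.054)],wproj,'v_w.png')"
```

```text
t 18.45 p [ 0.4007 -0.3001  0.1254] yaw -34.0 tool_y [ 0.003 -0.002 -1.   ] q [-0.79 -0.16  2.    0.    1.3  -0.2 ] open 0.0516 F [-0.6 -0.5 -4.6]
shift m [-0.2391  0.0058  0.1117] len 0.264 turn [-0.22 -0.    0.01]
```

View pics/v_w.png

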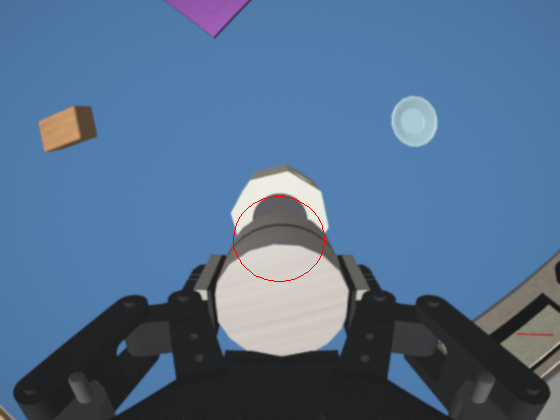

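Call:
{"fn": "arm_command", "kwargs": {"steps": [[[-0.015, -0.001, 0.007], [0, 0, 0], 0.4], [[-0.042, 0, 0.02], [0, 0, 0], 0.4], [[-0.074, 0.001, 0.035], [0, 0, 0], 0.4], [[-0.107, 0.002, 0.05], [0, 0, 0], 0.4], [[-0.14, 0.003, 0.066], [0, 0, 0], 0.4]]}}

```text
t: 19.0
tool_pos: [0.5343, -0.22, 0.1218]
tool_rot: [-0.867, 1.629, -1.634]
contact_force: [-0.1, -0.5, -4.0]
opening: 0.0511
```

```bash
python3 -c "
from h import *
tgt(.627,-.1643,.11)"
```

```text
t 19.0 p [ 0.5343 -0.22    0.1218] yaw -34.0 tool_y [ 0.002 -0.002 -1.   ] q [-0.52  0.03  1.82 -0.    1.28  0.07] open 0.0511 F [-0.1 -0.5 -4. ]
shift m [-0.098   0.0118  0.0457] len 0.109 turn [-0.15 -0.    0.03]
```

Call:
{"fn": "arm_command", "kwargs": {"steps": [[[-0.03, 0.001, 0.014], [0, 0, 0], 0.4], [[-0.06, 0.004, 0.028], [0, 0, 0], 0.4], [[-0.085, 0.008, 0.039], [0, 0, 0], 0.4], [[-0.096, 0.011, 0.045], [0, 0, 0], 0.4], [[-0.098, 0.012, 0.0457], [0, 0, 0], 0.4]]}}

```text
t: 19.5
tool_pos: [0.6269, -0.1634, 0.108]
tool_rot: [-0.87, 1.63, -1.632]
contact_force: [-0.4, 0.6, -4.6]
opening: 0.0514
```

```bash
python3 -c "
from h import *
tgt(.627,-.1643,.02)
p=ctrl.get_image('wrist')
draw(p,[circ(.627,-.1643,.006,.054),circ(.627,-.1643,.006,.08)],wproj,'w_w.png')"
```

```text
t 19.5 p [ 0.6269 -0.1634  0.108 ] yaw -33.9 tool_y [-0.001 -0.001 -1.   ] q [-0.37  0.21  1.66 -0.    1.28  0.22] open 0.0514 F [-0.4  0.6 -4.6]
shift m [0.0005 0.088  0.0006] len 0.088 turn [-0.01 -0.    0.08]
```

View pics/w_w.png

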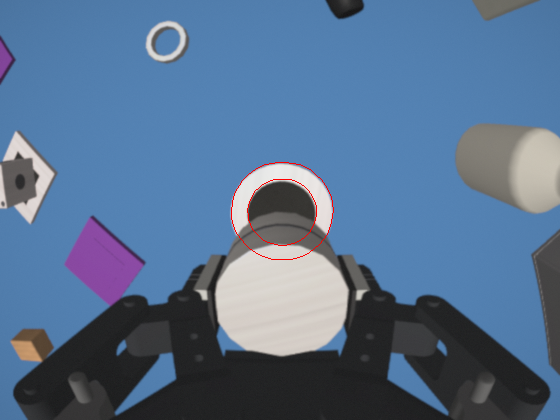

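Call:
{"fn": "arm_command", "kwargs": {"steps": [[[0.0005, 0.012, 0.0006], [0, 0, 0], 0.4], [[0.0005, 0.034, 0.0006], [0, 0, 0], 0.4], [[0.0005, 0.058, 0.0006], [0, 0, 0], 0.4], [[0.0005, 0.076, 0.0006], [0, 0, 0], 0.4], [[0.0005, 0.083, 0.0006], [0, 0, 0], 0.4]]}}

```text
t: 20.05
tool_pos: [0.6237, -0.1646, 0.0217]
tool_rot: [-0.873, 1.636, -1.63]
contact_force: [-1.1, -0.4, -5.3]
opening: 0.0515
```

```bash
python3 -c "
from h import *
tgt(.627,-.1643,.0159)"
```

```text
t 20.05 p [ 0.6237 -0.1646  0.0217] yaw -34.0 tool_y [-0.006  0.    -1.   ] q [-0.37  0.31  1.7  -0.    1.14  0.22] open 0.0515 F [-1.1 -0.4 -5.3]
shift m [-0.0021  0.0058  0.0026] len 0.007 turn [0.3  0.   0.17]
```

Call:
{"fn": "arm_command", "kwargs": {"steps": [[[-0.002, 0, 0.0025], [0.3, 0, 0.2], 0.4], [[-0.002, 0.001, 0.0025], [0.3, 0, 0.2], 0.4], [[-0.002, 0.002, 0.0025], [0.3, 0, 0.2], 0.4]]}}

```text
t: 20.35
tool_pos: [0.6279, -0.1649, 0.0211]
tool_rot: [-0.865, 1.63, -1.633]
contact_force: [-0.2, -0.1, -4.5]
opening: 0.0517
```

```bash
python3 -c "
from h import *
tgt(.627,-.1643,.0159)
p=ctrl.get_image('wrist')
draw(p,[circ(.627,-.1643,.006,.054),circ(.627,-.1643,.006,.08)],wproj,'x_w.png')"
```

```text
t 20.35 p [ 0.6279 -0.1649  0.0211] yaw -34.0 tool_y [ 0.003 -0.001 -1.   ] q [-0.37  0.31  1.69  0.    1.13  0.22] open 0.0517 F [-0.2 -0.1 -4.5]
shift m [ 0.0001  0.0051 -0.0011] len 0.005 turn [-0.14  0.   -0.06]
```

View pics/x_w.png

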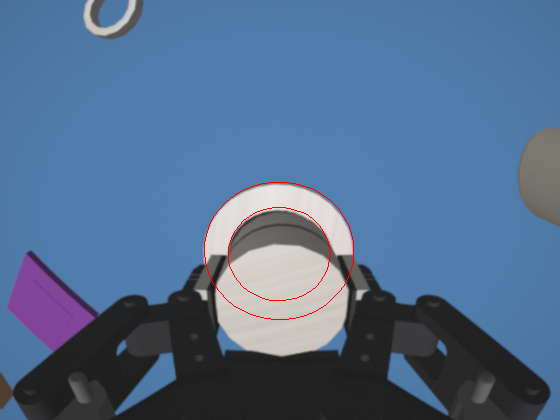

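Call:
{"fn": "arm_command", "kwargs": {"steps": [[[0.0005, 0.001, -0.001], [-0.1, 0, 0], 0.4], [[0.0005, 0.0025, -0.001], [-0.1, 0, 0], 0.4], [[0.0005, 0.0035, -0.001], [-0.1, 0, 0], 0.4], [[0.0005, 0.0045, -0.001], [-0.1, 0, 0], 0.4]]}}

```text
t: 20.8
tool_pos: [0.6267, -0.1646, 0.0164]
tool_rot: [-0.866, 1.631, -1.631]
contact_force: [-0.9, 0.9, -4.0]
opening: 0.0514
```

Call:
{"fn": "arm_command", "kwargs": {"steps": [[[0, 0.0005, 0], [0, 0, 0], 0.4], [[0, 0.001, 0], [0, 0, 0], 0.4]]}}

```text
t: 21.0
tool_pos: [0.6267, -0.1645, 0.0159]
tool_rot: [-0.867, 1.632, -1.631]
contact_force: [-3.6, 0.7, 2.6]
opening: 0.0516
```

Contact at the expected height (0.0159). Release.

Call:
{"fn": "arm_command", "kwargs": {"steps": [[[0, 0, 0], [0, 0, 0], 0.4], [[0, 0, 0], [0, 0, 0], 0.7], [[0, 0, 0], [0, 0, 0], 0.9], [[0, 0, 0], [0, 0, 0], 1], [[0, 0, 0], [0, 0, 0], 1]]}}

```text
t: 21.5
tool_pos: [0.6272, -0.1648, 0.0165]
tool_rot: [-0.866, 1.631, -1.632]
contact_force: [-0.3, -0.1, 0.5]
opening: 0.0854
```

Call:
{"fn": "arm_command", "kwargs": {"steps": [[[0, -0.02, 0], [0, 0, 0], 1], [[0, -0.045, 0], [0, 0, 0], 1], [[0, -0.075, 0], [0, 0, 0], 1], [[0, -0.105, 0], [0, 0, 0], 1], [[0, -0.13, 0], [0, 0, 0], 1]]}}

```text
t: 22.0
tool_pos: [0.6275, -0.165, 0.1487]
tool_rot: [-0.864, 1.629, -1.633]
contact_force: [-0.3, 0.4, 0.8]
opening: 0.0855
```

```bash
python3 -c "
from h import *
tgt(.400,-.299,.14,-34)
draw(ctrl.get_image('wrist'),[circ(.6267,-.1645,.05,.054)],wproj,'y_w.png')"
```

```text
t 22.0 p [ 0.6275 -0.165   0.1487] yaw -34.0 tool_y [ 0.003 -0.    -1.   ] q [-0.37  0.17  1.63  0.    1.34  0.22] open 0.0855 F [-0.3  0.4  0.8]
shift m [ 0.2384  0.008  -0.1136] len 0.264 turn [-0.17 -0.02 -0.09]
```

View pics/y_w.png

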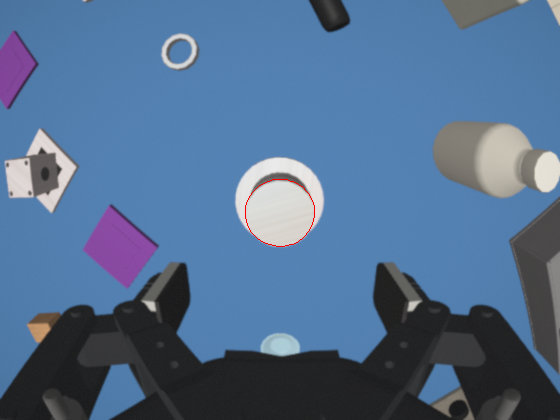

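Flange stands on the round plate, wrist (280,213). Back for the spacer.

Call:
{"fn": "arm_command", "kwargs": {"steps": [[[0.03, 0, -0.014], [0, 0, 0], 1], [[0.07, 0, -0.033], [0, 0, 0], 1], [[0.11, 0, -0.052], [0, 0, 0], 1], [[0.148, 0, -0.07], [0, 0, 0], 1], [[0.186, 0, -0.089], [0, 0, 0], 1]]}}

```text
t: 22.55
tool_pos: [0.4508, -0.2709, 0.1525]
tool_rot: [-0.859, 1.621, -1.637]
contact_force: [-0.1, -0.6, -0.8]
opening: 0.0854
```

```bash
python3 -c "
from h import *
tgt(.400,-.299,.14,-34)"
```

```text
t 22.55 p [ 0.4508 -0.2709  0.1525] yaw -34.0 tool_y [ 0.011 -0.004 -1.   ] q [-0.68 -0.13  1.93  0.    1.34 -0.09] open 0.0854 F [-0.1 -0.6 -0.8]
shift m [ 0.0517  0.012  -0.0265] len 0.059 turn [-0.64  0.01 -0.17]
```

Call:
{"fn": "arm_command", "kwargs": {"steps": [[[0.03, 0.003, -0.015], [-0.5, 0, -0.2], 1], [[0.046, 0.008, -0.024], [-0.5, 0, -0.2], 1], [[0.0517, 0.012, -0.0265], [-0.5, 0, -0.2], 1], [[0.0517, 0.012, -0.0265], [-0.5, 0, -0.2], 1]]}}

```text
t: 22.95
tool_pos: [0.3995, -0.299, 0.1393]
tool_rot: [-0.866, 1.631, -1.633]
contact_force: [1.2, -0.0, -1.0]
opening: 0.0853
```

```bash
python3 -c "
from h import *
tgt(.400,-.299,.01,-34)
draw(ctrl.get_image('wrist'),[poly(.4,-.299,.044,.066,-15,8)],wproj,'z_w.png',(180,120,380,300),3)"
```

```text
t 22.95 p [ 0.3995 -0.299   0.1393] yaw -34.1 tool_y [ 0.001 -0.001 -1.   ] q [-0.79 -0.18  1.99  0.    1.33 -0.2 ] open 0.0853 F [ 1.2 -0.  -1. ]
shift m [-0.0003  0.1293  0.0002] len 0.129 turn [-0.09 -0.07  0.  ]
```

View pics/z_w.png

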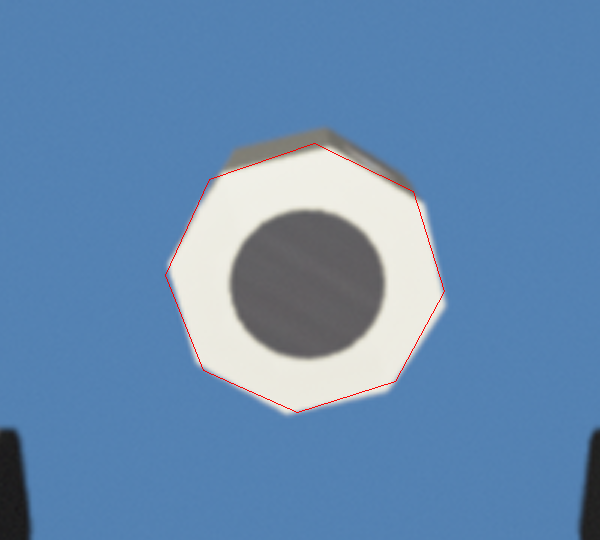

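```bash
python3 -c "
from h import *
from scipy.optimize import minimize
p=ctrl.get_image('wrist')
m=(p['img'].min(2)>185).astype(np.uint8); w=np.zeros_like(m); w[150:275,225:340]=1; m*=w
n,l,s,c=cv2.connectedComponentsWithStats(m); k=1+np.argmax(s[1:,4]); ct=max(cv2.findContours((l==k).astype(np.uint8),cv2.RETR_EXTERNAL,cv2.CHAIN_APPROX_NONE)[0],key=len)[:,0]
P=np.array([wonz(p,*q,.044)[:2] for q in ct])
def f(a):
    t=np.radians(a[2])+np.arange(8)*np.pi/4; N=np.stack([np.cos(t),np.sin(t)],1)
    d=((P-a[:2]*1e-3)@N.T).max(1)-a[3]*1e-3
    return np.minimum(np.abs(d)*1e3,2).mean()
best=min((minimize(f,[400,-299,y,33],method='Nelder-Mead') for y in range(0,45,5)),key=lambda r:r.fun); print(best.x,best.fun)"
```

```text
[ 400.08441606 -299.66718487   24.60909055   32.70142081] 0.19826836074540274
```

Call:
{"fn": "arm_command", "kwargs": {"steps": [[[0, 0.01, 0], [0, -7, 0], 1], [[0, 0.025, 0], [0, -13.7, 0], 1], [[0, 0.045, 0], [0, -13.7, 0], 1], [[0, 0.065, 0], [0, -13.7, 0], 1], [[0, 0.075, 0], [0, -13.7, 0], 1]]}}

```text
t: 23.55
tool_pos: [0.4011, -0.2976, 0.0634]
tool_rot: [-1.021, 1.463, -1.464]
contact_force: [0.5, 0.3, -0.6]
opening: 0.0852
```

```bash
python3 -c "
from h import *
tgt(.4001,-.2997,.006,-20.4)
draw(ctrl.get_image('wrist'),[poly(.4001,-.2997,.044,.066,-20.4,8)],wproj,'A_w.png')"
```

```text
t 23.55 p [ 0.4011 -0.2976  0.0634] yaw -20.2 tool_y [ 0.001  0.    -1.   ] q [-0.79 -0.08  2.04  0.    1.18 -0.44] open 0.0852 F [ 0.5  0.3 -0.6]
shift m [ 0.0023  0.0574 -0.0003] len 0.057 turn [-0.03  0.23 -0.03]
```

View pics/A_w.png

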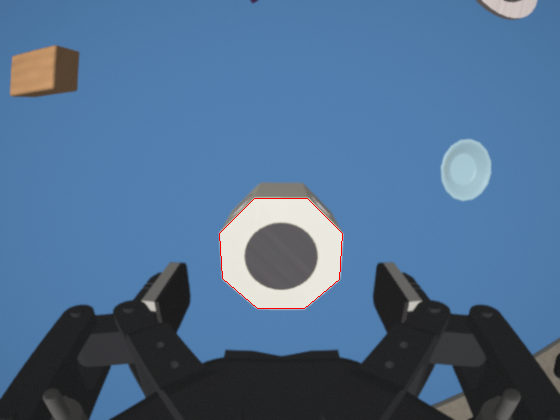

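Octagon fit matches, and the jaws are square to a pair of flats. Descending.

Call:
{"fn": "arm_command", "kwargs": {"steps": [[[0.0023, 0.01, -0.0003], [0, 0, 0], 1], [[0.0023, 0.025, -0.0003], [0, 0, 0], 1], [[0.0023, 0.04, -0.0003], [0, 0, 0], 1], [[0.0023, 0.05, -0.0003], [0, 0, 0], 1], [[0.0023, 0.055, -0.0003], [0, 0, 0], 1]]}}

```text
t: 24.1
tool_pos: [0.3993, -0.299, 0.0066]
tool_rot: [-1.021, 1.466, -1.461]
contact_force: [-1.0, 0.2, 0.2]
opening: 0.0852
```

```bash
python3 -c "
from h import *
tgt(.4001,-.2997,.007,-20.4)
draw(ctrl.get_image('wrist'),[poly(.4001,-.2997,.044,.066,-20.4,8)],wproj,'B_w.png')"
```

```text
t 24.1 p [ 0.3993 -0.299   0.0066] yaw -20.2 tool_y [-0.001  0.002 -1.   ] q [-0.79  0.01  2.06  0.    1.07 -0.44] open 0.0852 F [-1.   0.2  0.2]
shift m [ 0.0004 -0.0004  0.001 ] len 0.001 turn [ 0.11  0.23 -0.09]
```

View pics/B_w.png

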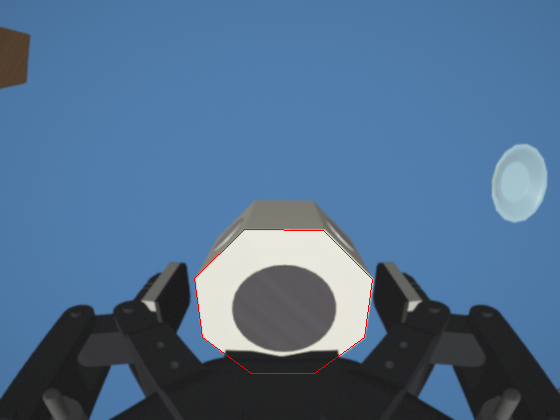

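Call:
{"fn": "arm_command", "kwargs": {"steps": [[[0.0004, -0.0004, 0.001], [0, 0.2, 0], 1], [[0.0004, -0.0004, 0.001], [0, 0.2, 0], 0.9], [[0.0004, -0.0004, 0.001], [0, 0.2, 0], 0.75], [[0.0004, -0.0004, 0.001], [0, 0.2, 0], 0.6], [[0.0004, -0.0004, 0.001], [0, 0.2, 0], 0.55]], "force": 75}}

```text
t: 24.65
tool_pos: [0.4002, -0.3, 0.0078]
tool_rot: [-1.019, 1.468, -1.464]
contact_force: [-1.6, 0.2, 6.6]
opening: 0.065
```

Call:
{"fn": "arm_command", "kwargs": {"steps": [[[0, 0, 0], [0, 0, 0], 0.55], [[0, -0.006, 0], [0, 0, 0], 0.55], [[0, -0.018, 0], [0, 0, 0], 0.55], [[0, -0.034, 0], [0, 0, 0], 0.55], [[0, -0.045, 0], [0, 0, 0], 0.55]]}}

```text
t: 25.15
tool_pos: [0.4005, -0.3003, 0.0542]
tool_rot: [-1.019, 1.467, -1.465]
contact_force: [-0.2, 0.3, -5.0]
opening: 0.0649
```

```bash
python3 -c "
from h import *
tgt(.6202,.153,.12)
draw(ctrl.get_image('wrist'),[poly(.4001,-.2997,.0,.066,-20.4,8)],wproj,'C_w.png')"
```

```text
t 25.15 p [ 0.4005 -0.3003  0.0542] yaw -20.4 tool_y [-0.     0.001 -1.   ] q [-0.79 -0.06  2.04  0.    1.16 -0.44] open 0.0649 F [-0.2  0.3 -5. ]
shift m [-0.5015 -0.0655  0.0481] len 0.508 turn [ 0.03 -0.   -0.04]
```

View pics/C_w.png

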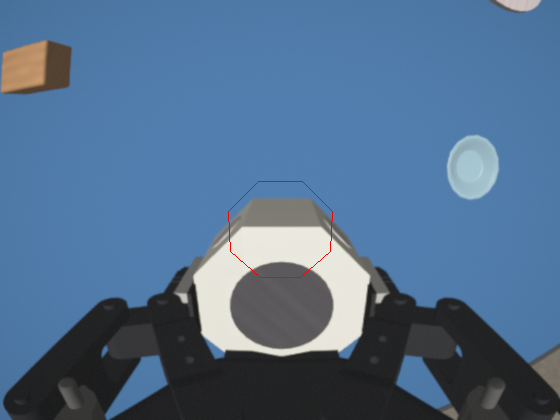

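Call:
{"fn": "arm_command", "kwargs": {"steps": [[[-0.005, -0.02, 0], [0, 0, 0], 0.55], [[-0.02, -0.042, 0.002], [0, 0, 0], 0.55], [[-0.048, -0.06, 0.005], [0, 0, 0], 0.55], [[-0.085, -0.07, 0.008], [0, 0, 0], 0.55], [[-0.125, -0.075, 0.012], [0, 0, 0], 0.55]]}}

```text
t: 25.7
tool_pos: [0.4571, -0.1878, 0.1328]
tool_rot: [-1.016, 1.462, -1.471]
contact_force: [0.5, -0.5, -5.1]
opening: 0.0648
```

```bash
python3 -c "
from h import *
tgt(.6202,.153,.13)"
```

```text
t 25.7 p [ 0.4571 -0.1878  0.1328] yaw -20.5 tool_y [ 0.005 -0.003 -1.   ] q [-0.54 -0.19  2.01 -0.    1.31 -0.18] open 0.0648 F [ 0.5 -0.5 -5.1]
shift m [-0.3763  0.0025  0.0337] len 0.378 turn [-0.31 -0.    0.07]
```

Call:
{"fn": "arm_command", "kwargs": {"steps": [[[-0.04, 0, 0.0035], [0, 0, 0], 0.55], [[-0.08, 0, 0.007], [0, 0, 0], 0.55], [[-0.12, 0, 0.011], [0, 0, 0], 0.55], [[-0.16, 0.001, 0.0143], [0, 0, 0], 0.55], [[-0.2, 0.001, 0.018], [0, 0, 0], 0.55]]}}

```text
t: 26.2
tool_pos: [0.544, -0.005, 0.1314]
tool_rot: [-1.017, 1.462, -1.471]
contact_force: [0.3, -0.0, -4.1]
opening: 0.0651
```

```bash
python3 -c "
from h import *
tgt(.6202,.153,.12)"
```

```text
t 26.2 p [ 0.544  -0.005   0.1314] yaw -20.4 tool_y [ 0.004 -0.003 -1.   ] q [-0.14 -0.06  1.9  -0.    1.3   0.21] open 0.0651 F [ 0.3 -0.  -4.1]
shift m [-0.1747  0.0112  0.0162] len 0.176 turn [-0.29 -0.    0.08]
```

Call:
{"fn": "arm_command", "kwargs": {"steps": [[[-0.038, 0.001, 0.0035], [0, 0, 0], 0.55], [[-0.078, 0.003, 0.007], [-0.1, 0, 0], 0.55], [[-0.115, 0.006, 0.0105], [-0.2, 0, 0], 0.55], [[-0.145, 0.008, 0.0135], [-0.2, 0, 0], 0.55], [[-0.165, 0.01, 0.0155], [-0.2, 0, 0], 0.55]]}}

```text
t: 26.7
tool_pos: [0.6165, 0.1463, 0.1207]
tool_rot: [-1.02, 1.465, -1.467]
contact_force: [0.4, -0.3, -4.4]
opening: 0.0652
```

```bash
python3 -c "
from h import *
tgt(.6202,.153,.1)
p=ctrl.get_image('wrist')
draw(p,[circ(.6202,.153,.006,.066),circ(.6202,.153,.006,.092)],wproj,'D_w.png')"
```

```text
t 26.7 p [0.6165 0.1463 0.1207] yaw -20.4 tool_y [ 0.001 -0.002 -1.   ] q [ 0.12  0.16  1.69 -0.    1.29  0.47] open 0.0652 F [ 0.4 -0.3 -4.4]
shift m [-0.0076  0.0207  0.0011] len 0.022 turn [-0.06 -0.    0.07]
```

View pics/D_w.png

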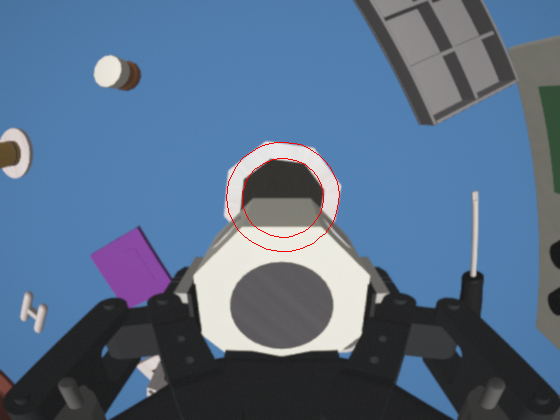

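Call:
{"fn": "arm_command", "kwargs": {"steps": [[[-0.005, 0.015, 0.001], [0, 0, 0], 0.55], [[-0.007, 0.04, 0.001], [0, 0, 0], 0.55], [[-0.007, 0.067, 0.001], [0, 0, 0], 0.55], [[-0.007, 0.088, 0.001], [0, 0, 0], 0.55], [[-0.007, 0.097, 0.001], [0, 0, 0], 0.55]]}}

```text
t: 27.25
tool_pos: [0.6176, 0.1538, 0.019]
tool_rot: [-1.025, 1.469, -1.464]
contact_force: [-1.1, 0.5, -3.7]
opening: 0.0652
```

```bash
python3 -c "
from h import *
tgt(.6202,.153,.0138,-20.4)"
```

```text
t 27.25 p [0.6176 0.1538 0.019 ] yaw -20.3 tool_y [-0.005 -0.    -1.   ] q [0.13 0.29 1.72 0.   1.13 0.48] open 0.0652 F [-1.1  0.5 -3.7]
shift m [-0.0002  0.0052  0.0027] len 0.006 turn [0.27 0.07 0.11]
```

Call:
{"fn": "arm_command", "kwargs": {"steps": [[[0, -0.001, 0.0025], [0.25, 0, 0.1], 0.55], [[0, 0, 0.0025], [0.25, 0, 0.1], 0.55], [[0, 0.001, 0.0025], [0.25, 0, 0.1], 0.55]]}}

```text
t: 27.55
tool_pos: [0.6211, 0.1528, 0.0194]
tool_rot: [-1.018, 1.465, -1.466]
contact_force: [0.2, 0.3, -4.6]
opening: 0.0652
```

```bash
python3 -c "
from h import *
tgt(.6202,.153,.0138,-20.4)
p=ctrl.get_image('wrist')
draw(p,[circ(.6202,.153,.006,.066),circ(.6202,.153,.006,.092)],wproj,'E_w.png')"
```

```text
t 27.55 p [0.6211 0.1528 0.0194] yaw -20.4 tool_y [ 0.002  0.    -1.   ] q [0.12 0.3  1.72 0.   1.13 0.48] open 0.0652 F [ 0.2  0.3 -4.6]
shift m [ 0.0002  0.0056 -0.0009] len 0.006 turn [-0.11  0.04 -0.06]
```

View pics/E_w.png

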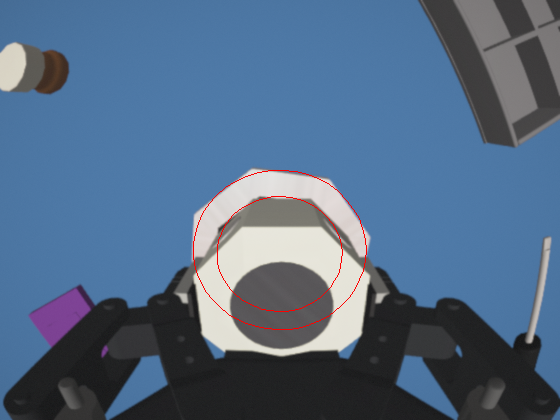

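Call:
{"fn": "arm_command", "kwargs": {"steps": [[[0.0004, 0.001, -0.001], [-0.1, 0, 0], 0.55], [[0.0004, 0.0025, -0.001], [-0.1, 0, 0], 0.55], [[0.0004, 0.004, -0.001], [-0.1, 0, 0], 0.55], [[0.0004, 0.005, -0.001], [-0.1, 0, 0], 0.55], [[0.0004, 0.005, -0.001], [-0.1, 0, 0], 0.55]]}}

```text
t: 28.1
tool_pos: [0.6198, 0.1529, 0.0141]
tool_rot: [-1.019, 1.466, -1.465]
contact_force: [-0.5, 0.0, -3.6]
opening: 0.0649
```

Call:
{"fn": "arm_command", "kwargs": {"steps": [[[0, 0.0005, 0], [0, 0, 0], 0.55], [[0, 0.001, 0], [0, 0, 0], 0.55]]}}

```text
t: 28.3
tool_pos: [0.6199, 0.1529, 0.0139]
tool_rot: [-1.02, 1.467, -1.465]
contact_force: [-3.2, -0.5, 3.9]
opening: 0.0649
```

Contact. Release; retreat upward.

Call:
{"fn": "arm_command", "kwargs": {"steps": [[[0, 0, 0], [0, 0, 0], 0.55], [[0, 0, 0], [0, 0, 0], 0.8], [[0, 0, 0], [0, 0, 0], 1], [[0, 0, 0], [0, 0, 0], 1], [[0, 0, 0], [0, 0, 0], 1]]}}

```text
t: 28.8
tool_pos: [0.6203, 0.1529, 0.0143]
tool_rot: [-1.019, 1.466, -1.465]
contact_force: [-0.3, -0.2, -0.4]
opening: 0.0855
```

Call:
{"fn": "arm_command", "kwargs": {"steps": [[[0, -0.02, 0], [0, 0, 0], 1], [[0, -0.045, 0], [0, 0, 0], 1], [[0, -0.075, 0], [0, 0, 0], 1], [[0, -0.105, 0], [0, 0, 0], 1], [[0, -0.14, 0], [0, 0, 0], 1]]}}

```text
t: 29.3
tool_pos: [0.6197, 0.1527, 0.1548]
tool_rot: [-1.02, 1.467, -1.465]
contact_force: [1.0, -0.7, -0.3]
opening: 0.0859
```

Call:
{"fn": "arm_command", "kwargs": {"steps": [[[0.04, -0.02, 0], [0, 0, 0], 1], [[0.08, -0.03, 0], [0, 0, 0], 1], [[0.11, -0.03, 0], [0, 0, 0], 1], [[0.12, -0.03, 0], [0, 0, 0], 1], [[0.12, -0.03, 0], [0, 0, 0], 1]]}}

```text
t: 29.8
tool_pos: [0.5777, 0.0394, 0.1847]
tool_rot: [-1.018, 1.468, -1.466]
contact_force: [0.0, -0.2, 0.2]
opening: 0.0853
```

```bash
python3 -c "
from h import *
tgt(.62,.153,.2)
c=[circ(.3798,.2987,.05,.026),poly(.4373,.0075,.05,.038,-34.2,4),circ(.627,-.1643,.05,.054),poly(.6202,.153,.05,.066,-20.4,8),
circ(.3798,.2987,.006,.052),circ(.627,-.1643,.006,.08)]
draw(ctrl.get_image('wrist'),c,wproj,'F_w.png');draw(ctrl.get_image('top'),c,proj,'F_t.png',(90,90,460,330),2);draw(ctrl.get_image('scene'),c,proj,'F_s.png',(180,90,460,370),2)"
```

```text
t 29.8 p [0.5777 0.0394 0.1847] yaw -20.5 tool_y [-0.001  0.001 -1.   ] q [-0.06 -0.02  1.77  0.    1.4   0.3 ] open 0.0853 F [ 0.  -0.2  0.2]
shift m [-1.212e-01 -1.520e-02 -1.000e-04] len 0.122 turn [ 0.05 -0.   -0.04]
```

View pics/F_t.png

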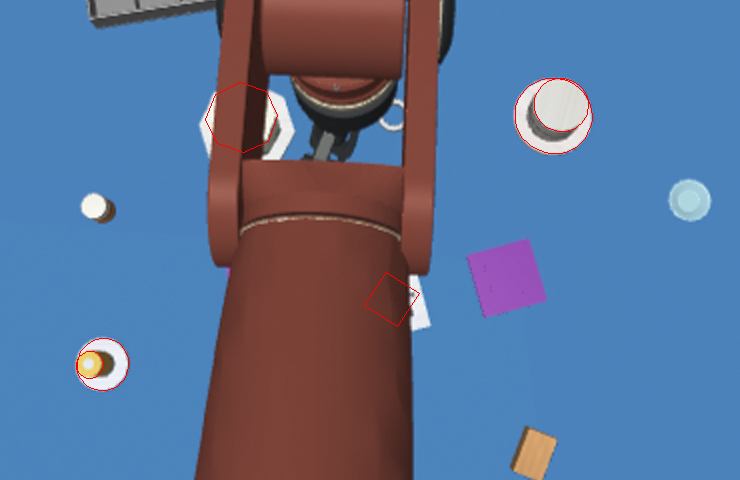

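View pics/F_s.png

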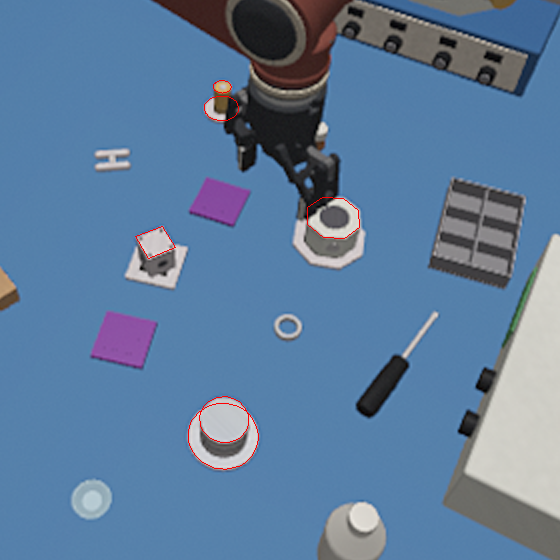

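View pics/F_w.png

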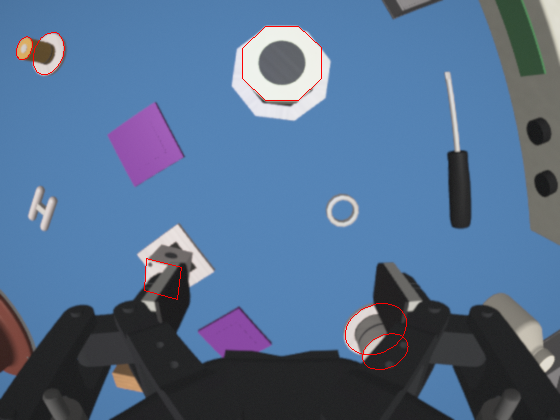

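All four stand upright, centred on their plates, in the scene, top and wrist views (top does not show the block or all of the spacer). The tool is clear at z = 0.185.

```bash
python3 -c "
from station import ctrl
print(ctrl.finish_job())"
```

```text
the job is handed in; nothing more can be done
None
```

I took the stack apart from the top and stood all four parts on their own plates: cap on small round, block on square, flange on larger round, spacer on octagonal. I handed the job in at about 30 s of the 133 s allowed.

- **Set-down:** each part was lowered until it touched the plate and only then released, at the height expected from its grasp. The vertical force on the tool was at most about 10 N. I saw no part tilt in the pictures taken while it was carried.
- **Last checks:** after the last release the scene and wrist pictures showed every part upright and within about 1–2 mm of the planned centre. The gripper was open, touching nothing, at z = 0.185 m. The purple squares and the other things on the bench were not touched.
- **Limits of those checks:** in the last top picture the arm hid the block and half of the spacer, so they were confirmed only by the other two cameras. The cameras' estimates of the plate centres differed by up to about 2.5 mm, so I placed each part near the mean, with corrections under 1 mm from the wrist view.

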